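# Nest two girder angles in the V-block clamping jig

### The job

Two angles of a model bridge girder are to be dry-fitted in the V-block jig. Push the short bare-metal angle, which already lies in the V-blocks, along the V until its end bears on the brass stop plate; then take the blue angle from the drying rack, feed it lengthwise under both clamps so that it lies fully nested in the short one, legs flat on legs, and push it along until its end bears on the stop too. Push gently, without ramming the stop; do not touch the red angle, whose paint is wet, do not shove the other things on the bench about, and let go of everything.

Things in the scene. Friction and masses are not known exactly. Their poses are not given: they have to be found in the camera images.
- jig: Fixed jig: black base plate 205 x 90 x 12 mm with two dark steel V-blocks (64 mm wide, tops 54 mm above the bench, upward 90-degree V with its bottom line at 32 mm). Origin on the bench under the V line; x level along the V, the feeding direction, towards the stop; z up. Along its x: blocks -42 to -12 and 35 to 65 mm, base plate -60 to 145 mm; behind -60 mm is bare bench.
- end_stop: Dark bracket fixed on the jig; it carries, on two locked rods, the brass stop plate (64 mm wide, 16 to 68 mm high above the bench). Axes as the jig's; origin on the bench under the V line at the bracket's face, 115 mm ahead of the jig's. The plate's face, which the angles bear on, stands 15 to 40 mm before the bracket (towards -x): this setting is not measured, so find it by sight or touch.
- rear_clamp (a point): Grey stirrup clamp over the rear V-block, with a raised screw, not to be turned; a like one is 77 mm further on, over the front block. The point is the middle of its cross-bar's underside, 80 mm above the bench; bar 14 mm along the V. Opening 66 mm wide; in its middle the screw's 13 mm foot hangs down to 66 mm, the screw's head reaches 102 mm above the bench.
- short_mid (a point): Short angle, bare aluminium, loose: 160 mm long, legs 28 x 4 mm at 90 degrees, about 90 g. It lies V upwards in both blocks, under both clamps, its end 13 to 55 mm short of the stop plate, and slides under about 1 N. Point: mid length, 11 mm above its outer corner line, which rests on the V's bottom line. x along it, towards the stop; z up. Its rear end stays behind the blocks.
- blue_mid (a point): Blue angle, painted aluminium, loose: 200 mm long, legs 36 x 4 mm at 90 degrees, about 150 g, ends alike; V upwards on the drying rack. Point: mid length, 14 mm above its outer corner line; x along it (either way), z up. Its leg edges, outer corners 51 mm apart and 11.5 mm above the point, top 14 mm above it, can be held across from above, clear of the rails.
- short_in (a point): Point on the short angle's inner corner line at mid length, 5.7 mm above its outer one; axes as short_mid. The blue angle's outer corner line comes to lie on this line, blue_mid 14 mm above it. With both on the stop, blue_mid is 20 mm behind this point (-x) and the blue rear end sticks out 40 mm. Let go too far back, with its middle behind the rear V-block, blue tips and jams.
- drying_rack: Fixed plywood drying rack: board 190 x 200 x 10 mm, two notched wooden rails 12 mm thick, 45 mm high, 200 mm long, at +80 and -80 mm along its x. Stations at +55 and -55 mm along its y; each holds one angle along x in V notches, outer corner line 30 mm above the bench. Blue and red may lie in either. Origin: centre of its underside, z up.
- red_mid (a point): Red angle with wet paint, same size as the blue one, on the rack's other station; not to be moved. The point is at mid length, 14 mm above its outer corner line, x along it.
- tape_roll: Roll of yellow tape lying flat, 90 mm across, 24 mm high; bystander, origin at the centre of its underside.
- glue_bottle: White glue bottle with orange cap, 44 mm across, 120 mm tall; bystander, origin at the centre of its underside.
- paint_jar_a: Green paint jar with white lid, 40 mm across, 50 mm tall; bystander, origin at the centre of its underside.
- paint_jar_b: Orange paint jar with white lid, 40 mm across, 50 mm tall; bystander, origin at the centre of its underside.
- modelling_brush: Flat brush with wooden handle, 190 mm long, lying on the bench; bystander, origin on its underside, x along it.

How it is judged:
On the way, in this order (a step that is already met when the one before it is completed fails the run):
1. the short angle, still without the blue one, bears on the stop plate (felt as a contact force of over 0.5 N) (contact force between short_angle and end_stop above 0.5 N and horizontal distance between blue_mid and short_mid above 0.15 m), for 0.05 s.
2. the blue angle, nested in the short one, bears on the stop plate too (contact force between blue_angle and end_stop above 0.5 N and y of blue_mid in the frame of short_mid between -0.003 and 0.003 m and z of blue_mid in the frame of short_mid between 0.0065 and 0.0107 m and angle between the x axis of blue_mid and the x axis of short_mid, either way round below 0.03 rad and angle between the z axis of blue_mid and the z axis of short_mid, either way round below 0.06 rad and angle between blue_mid's own z axis and vertical below 0.1 rad), for 0.05 s.
At the end, for the whole second after the job is handed in: Both angles lie still at the stop, ends flush within 2 mm; the short one down in the V-blocks (2 mm, 3.4 deg); the blue one V upwards, nested in it within 2 mm in height, 3 mm across, lengths parallel within 1.7 deg, legs within 3.4 deg (y of blue_mid in the frame of short_mid between -0.003 and 0.003 m and z of blue_mid in the frame of short_mid between 0.0065 and 0.0107 m and angle between the x axis of blue_mid and the x axis of short_mid, either way round below 0.03 rad and angle between the z axis of blue_mid and the z axis of short_mid, either way round below 0.06 rad and angle between blue_mid's own z axis and vertical below 0.1 rad and x of blue_mid in the frame of short_mid between -0.022 and -0.018 m and z of short_mid in the frame of jig below 0.045 m and angle between the z axis of short_mid and the z axis of jig, either way round below 0.06 rad and linear speed of each of blue_angle, short_angle below 0.01 m/s and x of short_mid in the frame of end_stop between -0.122 and -0.093 m); the robot touches nothing.
It fails at once if the stop is rammed (an angle pressed on it with more than 35 N) (contact force between any of blue_angle, short_angle and end_stop above 35 N).
It fails at once if the wet red angle is touched or moved by more than 5 mm (distance of red_mid from where it was at the start of the episode above 0.005 m or contact force between red_angle and the fingers above 0.5 N).
It fails at once if another thing on the bench is moved by more than 30 mm (distance of any of tape_roll, glue_bottle, paint_jar_a, paint_jar_b, modelling_brush from where it was at the start of the episode above 0.03 m).
It also fails if it takes over 62 s, if anything falls off the work surface, if the arm or the gripper's body presses on something with over 40 N, if the wrist force passes 120 N, or if a joint passes its speed limit or range.

### The arm

A 6-joint arm with a two-finger parallel gripper is mounted at the origin on the work surface. World frame = base frame: x ahead of the robot, y to its left, z up, the work surface at z = 0. Lengths are in m, angles in rad, forces in N, time in s.
With the tool pointing down it reaches from about 0.4 to 0.825 m from the base axis. Payload 7 kg.
Tool frame: the origin (TCP) lies at the centre of the arm's flange, where the gripper is bolted on; the fingertips stand 178 mm ahead of it and the grasp point (between the pads) lies 159 mm ahead of it; x points along the fingers, z is the direction in which the jaws open and shut, and the axes are right-handed (so a half turn about x gives the same grasp; the last joint's range is limited). The gripper opens to 88 mm and grips with 3 to 60 N. Pads are 19 mm wide; open, the fingers measure 130 mm over their backs; the gripper's body (78 mm by 193 mm) begins 47 mm behind the grasp point.
Start: joints at [1.405, 0.359, 0.012, 0, -1.224, -0.288], TCP at [0.296, 0.607, 0.405] pointing down, gripper open.
Joint ranges: [-3.07, 3.07], [-1.43, 2.12], [-1.02, 1.25], [-3.03, 1.67], [-3.05, -0], [-3.03, 3.03]. Speed limits (rad/s): [2.39, 2.39, 3.01, 3.14, 3.14, 3.14].

### API

Orientations are given as [roll, pitch, yaw] about the fixed x, y, z axes, in that order (R = Rz(yaw) Ry(pitch) Rx(roll)).
In Python, from station import telemetry, optics, job_done, finder gives the robot as it stands.
- The arm moves only by the tool play_rows, never from a script. Its argument "steps" is a list of rows, each an object of numbers: "gripper": the opening, from 0 (shut) to 1 (fully open); "tx", "ty", "tz": the shift along the tool's x, y, z in units of 25 mm (1.0 is 25 mm); "ax", "ay", "az": the turn, a rotation vector about the tool's x, y, z in units of 6 degrees (1.0 is 6 degrees). In form: [{"gripper": .., "tx": .., "ty": .., "tz": .., "ax": .., "ay": .., "az": ..}, ...]. A call has 1 to 20 rows; each row shifts and turns the commanded pose from where the row before left it, along the tool's axes as they then stand; what a row does not reach is not made up. A row lasts 1/12 s, in which the tool goes at most 41.7 mm and 7.16 degrees, less where a joint would pass 70% of its speed; a pose out of reach is approached as far as the arm can. A call is refused whole if a number of a shift passes 1 or a number of a turn 1, either way. A call with a gripper value outside its range is refused whole. The fingers move at their own pace and stop on an object; "newtons" is the grip in N (left out, the last holds). Time passes only in rows, so rows that do not move let the fingers close. It gives the time, the measured TCP pose, the force and the opening at its end, in the units of the state.
- telemetry.get_state(): the state, without advancing time (a new reading comes with each control period).
- optics.grab_frame(name): name is "scene" or "top" or "wrist"; returns the picture (480x640x3 uint8, red, green, blue); there is no depth.
- optics.calibration(name): a dict with "fx", "fy", "cx", "cy" (pixels), "T" (4x4, takes a point from camera to world coordinates); the wrist camera has in their place "mount" (4x4, takes a point from camera to tool coordinates, whose origin is the TCP and whose axes are the tool frame's). Camera axes: x right, y down, z forward; pixel columns grow to the right and rows downward; lengths in m; the calibration is good to about 2 mm. A picture is of the moment at which its call begins: read the wrist's pose just before it. calibration takes no time and is no camera call.
- job_done(): hands the job in, once; it reports no verdict.
Trained networks look in the newest picture that a camera, given by its name, has taken for a name from the list of things; names that differ only in an ending like _2 or _b are one class to them, and where a whole thing is asked for, a point or a joint stands for the part that bears it (a point fixed in the world has none). Each returns a list of dicts, best first, with "confidence" (0 to 1); they miss things now and then, are a little off and sometimes report something else, mostly with a low value. They report only what shows in the picture. A call takes as long as a camera call.
- finder.look_for(query, camera): "extent" ([left, top, right, bottom] in pixels, round what is visible of it).
- finder.silhouettes(query, camera): "pixels" (480x640 bool, what is visible of it) and "extent" ([left, top, right, bottom] in pixels, round what is visible of it).
- finder.pinpoint(query, camera): "location" ([row, column] in pixels: a listed point, or the origin of a listed thing).
The state is a dict: "t": time; "q": joint angles; "qd": joint speeds; "joint_efforts": joint torques, N m; "eef_pos": TCP position; "ee_rot": TCP orientation; "force": force on the tool from outside, world axes, zero at the start; "moment": the same for the moment, N m; "width": finger opening in m.
Only numpy, scipy, OpenCV 4.12 (cv2) and the standard library are available. Lean on these libraries where they do the work, as an engineer would, in place of code of your own. Each camera call takes 0.05 s, during which the arm holds its last target.

## Working session

There is one attempt and no reset: what is moved stays moved. The work goes in short steps, Python scripts to look and compute and a tool call to move; the robot and the scene stay as the last step left them, time stands still between calls to the robot, and variables do not carry over. Pictures are saved under pics/ and viewed, and the job is handed in when it is done.

Besides the shell and the picture viewer there is one more tool, called after "Call:" as a command line: name --argument value ..., lists and objects as JSON in quotes. play_rows: Moves the arm, as the interface text tells. Its arguments: {"type":"object","properties":{"steps":{"type":"array"},"newtons":{"type":"number"}},"required":["steps"]}

```bash
mkdir -p pics && ls
python3 - <<'E'
from station import telemetry, optics, finder
import cv2, numpy as np
s=telemetry.get_state()
print({k:np.round(v,4).tolist() for k,v in s.items()})
for n in ["scene","top"]:
    im=optics.grab_frame(n); cv2.imwrite(f"pics/{n}0.png",im[:,:,::-1])
    c=optics.calibration(n); print(n,{k:np.round(v,4).tolist() for k,v in c.items()})
print(np.round(optics.calibration("wrist")["mount"],4).tolist(), {k:v for k,v in optics.calibration("wrist").items() if k!="mount"})
E
```

```text
pics
{'t': 0.0, 'q': [1.4051, 0.3593, 0.0111, -0.0003, -1.2241, -0.2881], 'qd': [0.0007, -0.0013, 0.0006, 0.0015, 0.0008, -0.0008], 'joint_efforts': [-0.0008, -58.2722, 29.3062, 6.997, 0.0069, -0.0002], 'eef_pos': [0.2958, 0.6065, 0.4037], 'ee_rot': [0.0912, 1.5692, -1.9336], 'force': [0.8247, 0.4263, 0.3689], 'moment': [-0.0079, -0.0254, -0.0283], 'width': 0.0875}
scene {'fx': 444.2327, 'fy': 444.2327, 'cx': 314.717, 'cy': 238.8406, 'T': [[-0.6143, 0.528, -0.5864, 1.1292], [0.7891, 0.4084, -0.4589, 0.4247], [-0.0028, -0.7446, -0.6675, 0.6976], [0.0, 0.0, 0.0, 1.0]]}
top {'fx': 535.2345, 'fy': 535.2345, 'cx': 313.9829, 'cy': 239.7927, 'T': [[0.0204, -0.9881, 0.1523, 0.426], [-0.9997, -0.0226, -0.0128, -0.0036], [0.0161, -0.152, -0.9883, 1.0784], [0.0, 0.0, 0.0, 1.0]]}
[[0.0003, -0.2949, 0.9555, 0.0203], [0.001, -0.9555, -0.2949, 0.0808], [1.0, 0.001, 0.0, 0.0014], [0.0, 0.0, 0.0, 1.0]] {'fx': 418.78638357706046, 'fy': 418.78638357706046, 'cx': 308.72531111616115, 'cy': 241.23692927956017}
```

View pics/scene0.png

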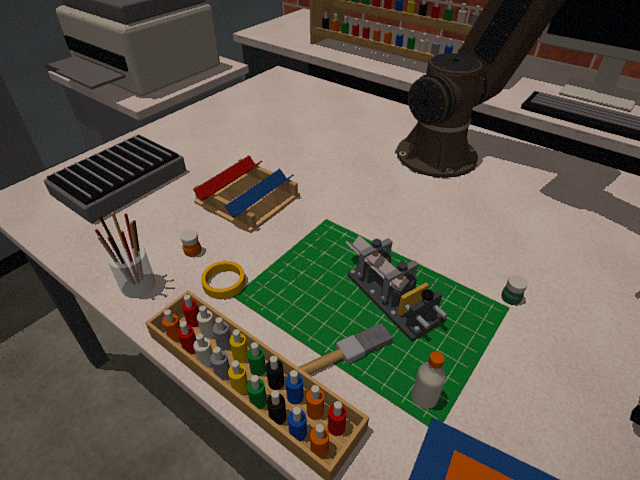

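View pics/top0.png

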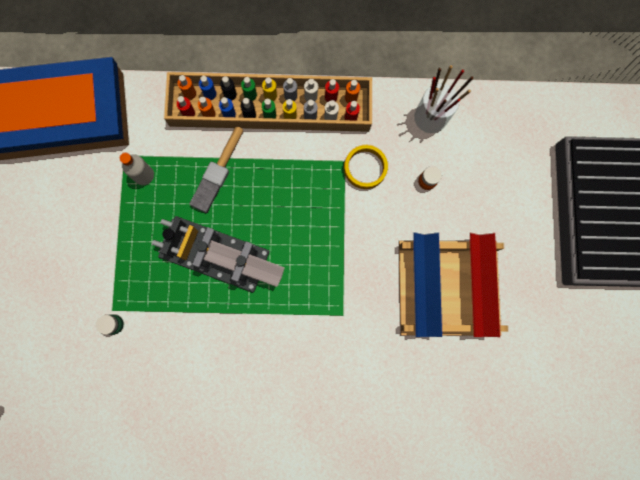

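The scene picture shows the jig near (395,285) with the stop plate at (413,300), and the rack at (247,190) with red behind and blue in front. In the top picture the jig runs from (283,272) to the stop at (185,240), blue is at x≈427, red at x≈485. Next I measure with the networks.

```bash
cat > h.py <<'E'
from station import telemetry, optics, finder
import cv2, numpy as np
from scipy.spatial.transform import Rotation as R
from scipy.optimize import least_squares
def cal(n):
    c=optics.calibration(n)
    return np.array([[c["fx"],0,c["cx"]],[0,c["fy"],c["cy"]],[0,0,1.]]), c
def tcp(s=None):
    s=s or telemetry.get_state()
    T=np.eye(4);T[:3,:3]=R.from_euler("xyz",s["ee_rot"]).as_matrix();T[:3,3]=s["eef_pos"];return T
def cam(n,s=None):
    K,c=cal(n)
    return K, (np.array(c["T"]) if n!="wrist" else tcp(s)@np.array(c["mount"]))
def proj(n,P,s=None):
    K,T=cam(n,s); P=np.atleast_2d(P); p=(P-T[:3,3])@T[:3,:3]; q=p@K.T; return q[:,:2]/q[:,2:]
def onz(n,uv,z,s=None):
    K,T=cam(n,s); uv=np.atleast_2d(uv); d=np.c_[uv,np.ones(len(uv))]@np.linalg.inv(K).T@T[:3,:3].T
    o=T[:3,3]; return o+d*((z-o[2])/d[:,2])[:,None]
def tri(obs): # list of (cam,uv)
    f=lambda P:np.concatenate([(proj(n,P)[0]-uv)/1 for n,uv in obs])
    r=least_squares(f,[0.6,0,0.05]); return r.x,np.abs(r.fun).max()
E
python3 - <<'E'
from h import *
ks=["jig","end_stop","rear_clamp","short_mid","blue_mid","short_in","drying_rack","red_mid","tape_roll","glue_bottle","paint_jar_a","modelling_brush"]
import json
D={}
for n in ["scene","top"]:
    optics.grab_frame(n)
    for k in ks:
        r=finder.pinpoint(k,n)
        D[n,k]=[(np.round(a["location"],1).tolist(),round(a["confidence"],2)) for a in r[:2]]
for k in ks:
    print(k,D["scene",k],D["top",k])
    if D["scene",k] and D["top",k]:
        x,e=tri([(n,np.array(D[n,k][0][0])[::-1]) for n in ("scene","top")]); print("   ",np.round(x,4),round(e,2))
print(telemetry.get_state()["t"])
E
```

```text
jig [([287.9, 386.4], 0.77)] [([259.1, 236.2], 0.66)]
    [ 0.5456  0.1477 -0.007 ] 4.59
end_stop [([319.7, 417.9], 0.7)] []
rear_clamp [([250.0, 374.9], 0.71), ([353.1, 344.9], 0.7)] [([259.5, 242.6], 0.81), ([285.5, 424.2], 0.25)]
    [0.5392 0.1169 0.0801] 0.3
short_mid [([260.6, 374.1], 0.67)] [([262.8, 242.3], 0.94), ([240.7, 178.2], 0.45)]
    [0.5372 0.1193 0.0496] 0.73
blue_mid [([194.2, 257.4], 0.6)] [([282.9, 425.4], 0.88)]
    [ 0.5076 -0.2371  0.0421] 1.67
short_in [([261.9, 374.5], 0.73)] [([262.9, 245.5], 0.95)]
    [0.5363 0.1163 0.0436] 0.9
drying_rack [([198.3, 243.3], 0.61)] [([285.8, 448.0], 0.75)]
    [ 0.5062 -0.2919  0.0033] 2.04
red_mid [([181.0, 227.1], 0.66)] [([283.6, 483.3], 0.74)]
    [ 0.508  -0.3508  0.0348] 0.33
tape_roll [([281.8, 223.2], 0.89)] [([169.9, 365.6], 0.55)]
    [ 7.429e-01 -1.231e-01  2.000e-04] 0.66
glue_bottle [([397.4, 421.9], 0.68), ([197.4, 244.1], 0.35)] [([174.0, 144.0], 0.88)]
    [0.7219 0.3343 0.0023] 0.8
paint_jar_a [([250.1, 188.5], 0.85), ([298.5, 511.5], 0.7)] [([323.9, 113.4], 0.89), ([183.7, 427.1], 0.63)]
    [0.5698 0.0992 0.0598] 169.8
modelling_brush [([353.1, 344.0], 0.88)] [([168.8, 219.0], 0.75), ([258.4, 242.0], 0.29)]
    [0.7346 0.1818 0.0068] 0.18
1.4
```

Run:
```python
from h import *
im=cv2.imread("pics/top0.png")
cv2.imwrite("pics/tj.png",cv2.resize(im[205:305,145:295],None,fx=5,fy=5,interpolation=cv2.INTER_CUBIC))
cv2.imwrite("pics/tr.png",cv2.resize(im[220:350,385:525],None,fx=4.5,fy=4.5,interpolation=cv2.INTER_CUBIC))
im=cv2.imread("pics/scene0.png")
cv2.imwrite("pics/sj.png",cv2.resize(im[225:345,330:460],None,fx=5,fy=5,interpolation=cv2.INTER_CUBIC))
```

```text
(no output)
```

View pics/tj.png

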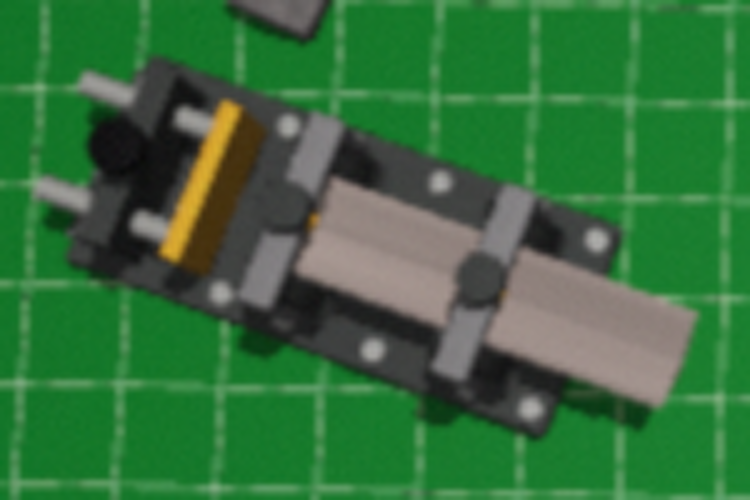

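View pics/tr.png

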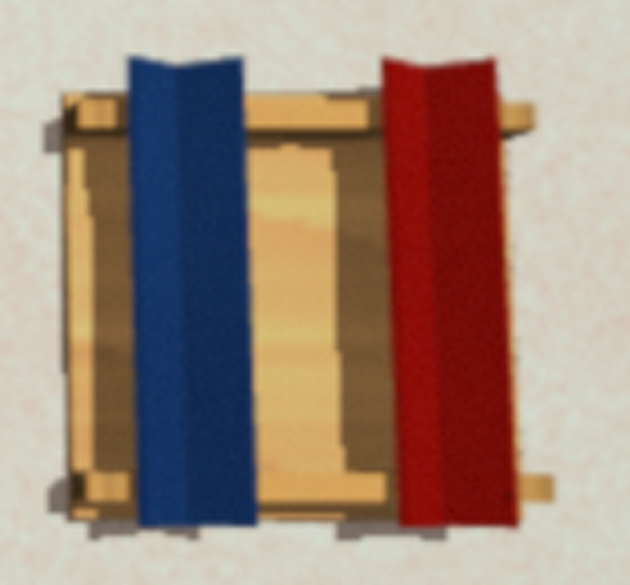

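View pics/sj.png

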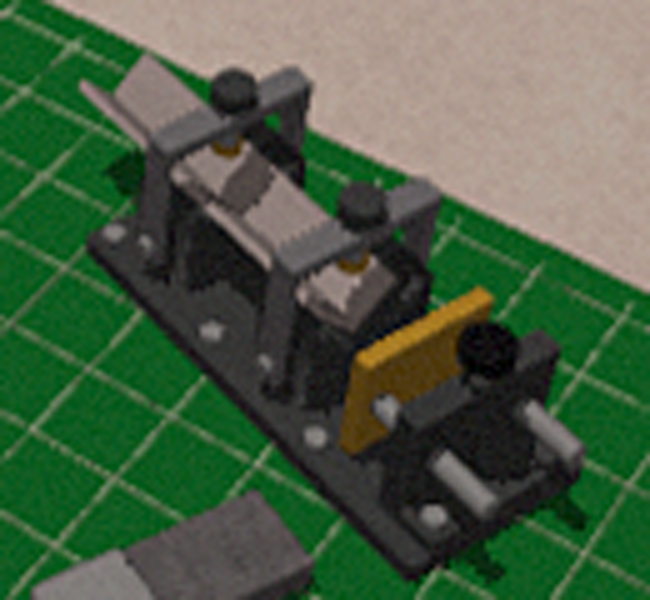

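```bash
cat > fit.py <<'E'
from h import *
T=lambda p:np.array([145+p[0]/5,205+p[1]/5]); S=lambda p:np.array([330+p[0]/5,225+p[1]/5])
def run(verbose=1):
    # params jx,jy,yaw,Xs,xm
    def pts(p):
        Xs,xm=p[3],p[4]
        return [("top",T((620,230)),(-.06,-.045,.012)),("top",T((541,437)),(-.06,.045,.012)),("top",T((155,58)),(.145,-.045,.012)),("top",T((72,260)),(.145,.045,.012)),
        ("top",T((242,106)),(Xs,-.032,.068)),("top",T((182,264)),(Xs,.032,.068)),
        ("top",T((697,312)),(xm-.08,-.0198,.0518)),("top",T((660,408)),(xm-.08,.0198,.0518)),("top",T((335,180)),(xm+.08,-.0198,.0518)),("top",T((297,268)),(xm+.08,.0198,.0518)),
        ("top",T((290,205)),(.05,0,.102)),("top",T((480,275)),(-.027,0,.102)),
        ("scene",S((410,570)),(.145,-.045,.012)),("scene",S((90,238)),(-.06,-.045,.012)),("scene",S((235,82)),(-.027,0,.102)),("scene",S((363,198)),(.05,0,.102)),
        ("scene",S((82,86)),(xm-.08,-.0198,.0518)),("scene",S((148,53)),(xm-.08,.0198,.0518))]
    def W(p,l): c,s=np.cos(p[2]),np.sin(p[2]); return np.array([p[0]+c*l[0]-s*l[1],p[1]+s*l[0]+c*l[1],l[2]])
    f=lambda p:np.concatenate([proj(n,W(p,l))[0]-uv for n,uv,l in pts(p)])
    r=least_squares(f,[.55,.14,1.3,.09,-.03],loss="soft_l1")
    return r,W
r,W=run(); print(np.round(r.x,4),np.degrees(r.x[2])); print(np.round(f:=r.fun.reshape(-1,2) if r.fun.size else 0,1).tolist())
E
python3 fit.py
python3 - <<'E'
from h import *
Q=lambda p:np.array([385+p[0]/4.5,220+p[1]/4.5])
# outer top edges at z=.0555 (outer corners) ; 51 apart
for nm,P in {"blue":[(130,58),(242,58),(140,524),(256,524)],"red":[(383,58),(495,58),(401,524),(518,524)]}.items():
    w=np.array([onz("top",Q(p),.0565)[0] for p in P]); print(nm,np.round(w,4).tolist(),np.round(w.mean(0),4))
    a,b=(w[0]+w[1])/2,(w[2]+w[3])/2; d=a-b; print("len",np.linalg.norm(d),"yaw",np.degrees(np.arctan2(d[1],d[0])),"wid",np.linalg.norm(w[0]-w[1]),np.linalg.norm(w[2]-w[3]))
E
```

```text
[ 0.5439  0.1426  1.2383  0.0861 -0.024 ] 70.94877139479992
[[0.7, -0.6], [0.2, 0.2], [-1.2, -1.2], [-1.9, -0.1], [0.4, 0.2], [-0.4, -0.1], [0.6, 0.3], [0.7, 0.4], [-4.4, -1.9], [-4.5, -0.5], [-1.4, 0.0], [-0.2, 0.5], [0.2, -0.8], [-1.3, -1.4], [-0.3, -0.5], [-0.1, -0.8], [-1.4, -0.7], [-0.0, -0.7]]
blue [[0.6015, -0.2105, 0.0565], [0.6026, -0.259, 0.0565], [0.4036, -0.2131, 0.0565], [0.4046, -0.2619, 0.0565]] [ 0.5031 -0.2361  0.0565]
len 0.1980174547297708 yaw 0.796330299526917 wid 0.04851693976603396 0.04879275619699873
red [[0.6041, -0.3201, 0.0565], [0.6052, -0.3688, 0.0565], [0.4058, -0.3229, 0.0565], [0.4068, -0.3723, 0.0565]] [ 0.5055 -0.3461  0.0565]
len 0.19835604951305455 yaw 0.9124074805952959 wid 0.0486840074556846 0.049383470039555726
```

```bash
sed -i 's/("top",T((335,180)),(xm+.08,-.0198,.0518)),("top",T((297,268)),(xm+.08,.0198,.0518)),//' fit.py && python3 fit.py
python3 - <<'E'
from h import *
s=telemetry.get_state(); print(np.round(tcp(s),3).tolist())
E
```

```text
[ 0.544   0.1425  1.2384  0.0861 -0.0222] 70.95239981048738
[[0.7, -0.7], [0.2, 0.1], [-1.2, -1.2], [-1.9, -0.2], [0.4, 0.2], [-0.4, -0.2], [-0.2, -0.1], [-0.2, 0.0], [-1.3, -0.1], [-0.2, 0.4], [0.1, -0.8], [-1.3, -1.4], [-0.3, -0.5], [-0.1, -0.8], [-1.0, -0.2], [0.4, -0.3]]
[[-0.0, 0.899, -0.438, 0.296], [-0.0, -0.438, -0.899, 0.607], [-1.0, -0.0, 0.0, 0.405], [0.0, 0.0, 0.0, 1.0]]
```

```bash
cat > plan.py <<'E'
from h import *
import json
U=np.array([np.cos(1.2384),np.sin(1.2384),0]); N=np.array([-U[1],U[0],0]); O=np.array([.544,.1425,0])
def down(yaw_y): # tool y angle (deg)
    a=np.radians(yaw_y); y=np.array([np.cos(a),np.sin(a),0]); x=np.array([0,0,-1.]); return np.c_[x,y,np.cross(x,y)]
def pose(p,Rm): T=np.eye(4);T[:3,:3]=Rm;T[:3,3]=p;return T
def J(x,y,z): return O+U*x+N*y+np.array([0,0,z])
RJ=down(np.degrees(1.2384)-180)
def plan(T0,T1,n,dec=2,g=None,show=True):
    """rows from T0 to T1 along straight line; returns rows & end pose of rounded"""
    rows=[];T=T0.copy(); rv=R.from_matrix(T0[:3,:3].T@T1[:3,:3]).as_rotvec()
    for i in range(1,n+1):
        pg=T0[:3,3]+(T1[:3,3]-T0[:3,3])*i/n; Rg=T0[:3,:3]@R.from_rotvec(rv*i/n).as_matrix()
        d=np.round(T[:3,:3].T@(pg-T[:3,3])/.025,dec); w=np.round(np.degrees(R.from_matrix(T[:3,:3].T@Rg).as_rotvec())/6,dec)
        T[:3,3]+=T[:3,:3]@(d*.025); T[:3,:3]=T[:3,:3]@R.from_rotvec(np.radians(w*6)).as_matrix()
        r={}
        if g is not None:r["gripper"]=g
        r.update({k:float(v) for k,v in zip(["tx","ty","tz","ax","ay","az"],[*d,*w]) if abs(v)>1e-9}); rows.append(r)
    if show: print(json.dumps(rows)); print("end",np.round(T[:3,3],4),"max",max(max(abs(v) for k,v in r.items() if k!="gripper") for r in rows if r))
    return T
E
python3 - <<'E'
from plan import *
T0=tcp(); T1=pose(J(-.135,0,.32),RJ)
Tm=T0.copy(); 
A=pose((T0[:3,3]+T1[:3,3])/2,None if 0 else (R.from_matrix(T0[:3,:3])*R.from_rotvec(.5*R.from_matrix(T0[:3,:3].T@RJ).as_rotvec())).as_matrix())
B=plan(T0,A,15,g=0); plan(B,T1,15,g=0)
E
```

```text
[{"gripper": 0, "tx": 0.11, "ty": 0.59, "tz": 0.59, "ax": 0.46}, {"gripper": 0, "tx": 0.12, "ty": 0.62, "tz": 0.56, "ax": 0.46}, {"gripper": 0, "tx": 0.11, "ty": 0.64, "tz": 0.53, "ax": 0.46}, {"gripper": 0, "tx": 0.11, "ty": 0.67, "tz": 0.5, "ax": 0.47}, {"gripper": 0, "tx": 0.11, "ty": 0.7, "tz": 0.46, "ax": 0.46}, {"gripper": 0, "tx": 0.12, "ty": 0.71, "tz": 0.44, "ax": 0.46}, {"gripper": 0, "tx": 0.11, "ty": 0.73, "tz": 0.39, "ax": 0.46}, {"gripper": 0, "tx": 0.11, "ty": 0.76, "tz": 0.36, "ax": 0.46}, {"gripper": 0, "tx": 0.12, "ty": 0.77, "tz": 0.33, "ax": 0.46}, {"gripper": 0, "tx": 0.11, "ty": 0.78, "tz": 0.28, "ax": 0.46}, {"gripper": 0, "tx": 0.11, "ty": 0.8, "tz": 0.25, "ax": 0.46}, {"gripper": 0, "tx": 0.11, "ty": 0.8, "tz": 0.21, "ax": 0.47}, {"gripper": 0, "tx": 0.12, "ty": 0.82, "tz": 0.17, "ax": 0.46}, {"gripper": 0, "tx": 0.11, "ty": 0.83, "tz": 0.13, "ax": 0.46}, {"gripper": 0, "tx": 0.11, "ty": 0.83, "tz": 0.09, "ax": 0.46}]
end [0.398  0.3107 0.3624] max 0.83
[{"gripper": 0, "tx": 0.11, "ty": 0.83, "tz": 0.05, "ax": 0.46}, {"gripper": 0, "tx": 0.12, "ty": 0.84, "tz
[... 198 characters left out ...]
0.11, "ax": 0.46}, {"gripper": 0, "tx": 0.11, "ty": 0.82, "tz": -0.15, "ax": 0.46}, {"gripper": 0, "tx": 0.11, "ty": 0.81, "tz": -0.19, "ax": 0.46}, {"gripper": 0, "tx": 0.11, "ty": 0.8, "tz": -0.23, "ax": 0.46}, {"gripper": 0, "tx": 0.12, "ty": 0.8, "tz": -0.27, "ax": 0.46}, {"gripper": 0, "tx": 0.11, "ty": 0.77, "tz": -0.3, "ax": 0.46}, {"gripper": 0, "tx": 0.11, "ty": 0.76, "tz": -0.34, "ax": 0.46}, {"gripper": 0, "tx": 0.12, "ty": 0.75, "tz": -0.38, "ax": 0.47}, {"gripper": 0, "tx": 0.11, "ty": 0.72, "tz": -0.42, "ax": 0.46}, {"gripper": 0, "tx": 0.11, "ty": 0.7, "tz": -0.45, "ax": 0.46}, {"gripper": 0, "tx": 0.12, "ty": 0.69, "tz": -0.48, "ax": 0.46}]
end [0.5    0.0148 0.3199] max 0.84
```

Call:
play_rows --steps '[{"gripper": 0, "tx": 0.1, "ty": 0.6, "tz": 0.6, "ax": 0.46}, {"gripper": 0, "tx": 0.1, "ty": 0.6, "tz": 0.55, "ax": 0.46}, {"gripper": 0, "tx": 0.1, "ty": 0.65, "tz": 0.55, "ax": 0.46}, {"gripper": 0, "tx": 0.1, "ty": 0.65, "tz": 0.5, "ax": 0.46}, {"gripper": 0, "tx": 0.1, "ty": 0.7, "tz": 0.45, "ax": 0.46}, {"gripper": 0, "tx": 0.1, "ty": 0.7, "tz": 0.45, "ax": 0.46}, {"gripper": 0, "tx": 0.1, "ty": 0.75, "tz": 0.4, "ax": 0.46}, {"gripper": 0, "tx": 0.1, "ty": 0.75, "tz": 0.35, "ax": 0.46}, {"gripper": 0, "tx": 0.1, "ty": 0.75, "tz": 0.35, "ax": 0.46}, {"gripper": 0, "tx": 0.1, "ty": 0.8, "tz": 0.3, "ax": 0.46}, {"gripper": 0, "tx": 0.1, "ty": 0.8, "tz": 0.25, "ax": 0.46}, {"gripper": 0, "tx": 0.1, "ty": 0.8, "tz": 0.2, "ax": 0.46}, {"gripper": 0, "tx": 0.1, "ty": 0.8, "tz": 0.15, "ax": 0.46}, {"gripper": 0, "tx": 0.1, "ty": 0.85, "tz": 0.15, "ax": 0.46}, {"gripper": 0, "tx": 0.1, "ty": 0.85, "tz": 0.1, "ax": 0.46}]'

```text
invalid input
```

Call:
play_rows --steps '[{"gripper": 0, "tx": 0.1, "ty": 0.85, "tz": 0.05, "ax": 0.46}, {"gripper": 0, "tx": 0.1, "ty": 0.85, "ax": 0.46}, {"gripper": 0, "tx": 0.1, "ty": 0.85, "ax": 0.46}, {"gripper": 0, "tx": 0.1, "ty": 0.85, "tz": -0.1, "ax": 0.46}, {"gripper": 0, "tx": 0.1, "ty": 0.8, "tz": -0.1, "ax": 0.46}, {"gripper": 0, "tx": 0.1, "ty": 0.8, "tz": -0.15, "ax": 0.46}, {"gripper": 0, "tx": 0.1, "ty": 0.8, "tz": -0.2, "ax": 0.46}, {"gripper": 0, "tx": 0.1, "ty": 0.8, "tz": -0.25, "ax": 0.46}, {"gripper": 0, "tx": 0.1, "ty": 0.8, "tz": -0.25, "ax": 0.46}, {"gripper": 0, "tx": 0.1, "ty": 0.8, "tz": -0.3, "ax": 0.46}, {"gripper": 0, "tx": 0.1, "ty": 0.75, "tz": -0.35, "ax": 0.46}, {"gripper": 0, "tx": 0.1, "ty": 0.75, "tz": -0.4, "ax": 0.46}, {"gripper": 0, "tx": 0.1, "ty": 0.7, "tz": -0.4, "ax": 0.46}, {"gripper": 0, "tx": 0.1, "ty": 0.7, "tz": -0.45, "ax": 0.46}, {"gripper": 0, "tx": 0.1, "ty": 0.7, "tz": -0.45, "ax": 0.46}]'

```text
invalid input
```

```bash
cat >> plan.py <<'E'
def where(s=None):
    s=s or telemetry.get_state(); T=tcp(s); d=T[:3,3]-O
    print("t",round(s["t"],2),"pos",np.round(T[:3,3],4),"jig",np.round([d@U,d@N,d[2]],4),"tip z",round(T[2,3]-.178,4),"F",np.round(s["force"],1),"F.u",round(float(np.dot(s["force"],U)),2),"w",round(s["width"],4))
    print(" q",np.round(s["q"],2),"xaxis",np.round(T[:3,0],3),"yaw_y",round(np.degrees(np.arctan2(T[1,1],T[0,1])),2))
    return T
E
python3 - <<'E'
from plan import *
T=where(); im=optics.grab_frame("wrist"); cv2.imwrite("pics/w1.png",im[:,:,::-1])
# overlay of model
o=im[:,:,::-1].copy()
for l in [(.086,-.032,.068),(.086,.032,.068),(-.102,-.0198,.0518),(-.102,.0198,.0518),(-.102,0,.032),(-.06,-.045,.012),(-.06,.045,.012),(-.027,0,.102),(.05,0,.102)]:
    p=proj("wrist",J(*l))[0]; 
    if 0<p[0]<640 and 0<p[1]<480: cv2.circle(o,tuple(int(v) for v in p),3,(255,0,255),-1)
cv2.imwrite("pics/w1o.png",o)
E
```

```text
t 1.4 pos [0.2959 0.6066 0.4046] jig [0.3578 0.386  0.4046] tip z 0.2266 F [ 0.7 -0.2 -0. ] F.u 0.05 w 0.0879
 q [ 1.41  0.36  0.01 -0.   -1.22 -0.29] xaxis [-0. -0. -1.] yaw_y -26.0
```

View pics/w1o.png

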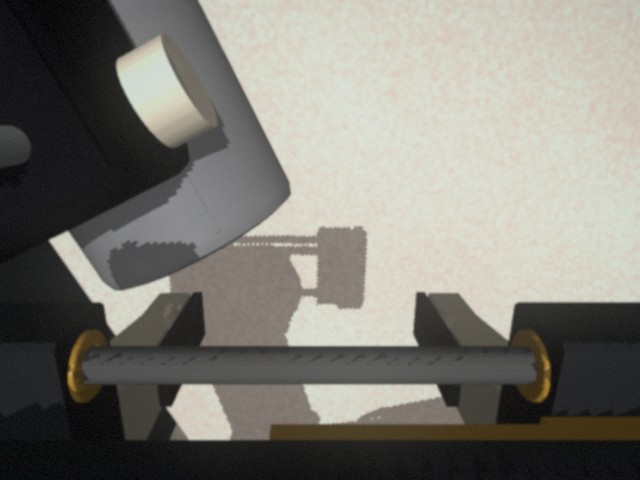

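The move was refused before anything happened, and the wrist view shows the open fingers at (160,350) and (450,350), still at the start. I'll try again with all keys in every row.

Call:
play_rows --steps '[{"gripper": 0, "tx": 0.1, "ty": 0.6, "tz": 0.6, "ax": 0.46, "ay": 0, "az": 0}]'

```text
t: 1.53
eef_pos: [0.3022, 0.5887, 0.4019]
ee_rot: [3.064, 1.57, 0.993]
force: [1.4, -0.6, 1.0]
width: 0.0846
```

Call:
play_rows --steps '[{"gripper": 0, "tx": 0.1, "ty": 0.6, "tz": 0.55, "ax": 0.46, "ay": 0, "az": 0}, {"gripper": 0, "tx": 0.1, "ty": 0.65, "tz": 0.55, "ax": 0.46, "ay": 0, "az": 0}, {"gripper": 0, "tx": 0.1, "ty": 0.65, "tz": 0.5, "ax": 0.46, "ay": 0, "az": 0}, {"gripper": 0, "tx": 0.1, "ty": 0.7, "tz": 0.45, "ax": 0.46, "ay": 0, "az": 0}, {"gripper": 0, "tx": 0.1, "ty": 0.7, "tz": 0.45, "ax": 0.46, "ay": 0, "az": 0}, {"gripper": 0, "tx": 0.1, "ty": 0.75, "tz": 0.4, "ax": 0.46, "ay": 0, "az": 0}, {"gripper": 0, "tx": 0.1, "ty": 0.75, "tz": 0.35, "ax": 0.46, "ay": 0, "az": 0}, {"gripper": 0, "tx": 0.1, "ty": 0.75, "tz": 0.35, "ax": 0.46, "ay": 0, "az": 0}, {"gripper": 0, "tx": 0.1, "ty": 0.8, "tz": 0.3, "ax": 0.46, "ay": 0, "az": 0}, {"gripper": 0, "tx": 0.1, "ty": 0.8, "tz": 0.25, "ax": 0.46, "ay": 0, "az": 0}, {"gripper": 0, "tx": 0.1, "ty": 0.8, "tz": 0.2, "ax": 0.46, "ay": 0, "az": 0}, {"gripper": 0, "tx": 0.1, "ty": 0.8, "tz": 0.15, "ax": 0.46, "ay": 0, "az": 0}, {"gripper": 0, "tx": 0.1, "ty": 0.85, "tz": 0.15, "ax": 0.46, "ay": 0, "az": 0}, {"gripper": 0, "tx": 0.1, "ty": 0.85, "tz": 0.1, "ax": 0.46, "ay": 0, "az": 0}, {"gripper": 0, "tx": 0.1, "ty": 0.85, "tz": 0.05, "ax": 0.46, "ay": 0, "az": 0}]'

```text
t: 2.78
eef_pos: [0.4042, 0.2884, 0.3648]
ee_rot: [-2.571, 1.57, 0.914]
force: [-0.0, -0.2, -0.5]
width: -0.0
```

Run:
```python
from plan import *
T=where(); plan(T,pose(J(-.135,0,.32),RJ),15)
```

```text
t 2.78 pos [0.4042 0.2884 0.3648] jig [0.0923 0.1798 0.3648] tip z 0.1868 F [-0.  -0.2 -0.5] F.u -0.16 w -0.0
 q [ 1.02  0.1  -0.43  0.   -1.04 -0.67] xaxis [ 0.  0. -1.] yaw_y -70.29
[{"tx": 0.12, "ty": 0.77, "tz": 0.01, "ax": 0.43}, {"tx": 0.12, "ty": 0.77, "tz": -0.03, "ax": 0.43}, {"tx": 0.12, "ty": 0.77, "tz": -0.07, "ax": 0.43}, {"tx": 0.12, "ty": 0.77, "tz": -0.1, "ax": 0.43}, {"tx": 0.12, "ty": 0.76, "tz": -0.13, "ax": 0.43}, {"tx": 0.12, "ty": 0.76, "tz": -0.17, "ax": 0.43}, {"tx": 0.11, "ty": 0.74, "tz": -0.2, "ax": 0.43}, {"tx": 0.12, "ty": 0.74, "tz": -0.23, "ax": 0.43}, {"tx": 0.12, "ty": 0.73, "tz": -0.27, "ax": 0.44}, {"tx": 0.12, "ty": 0.71, "tz": -0.3, "ax": 0.43}, {"tx": 0.12, "ty": 0.7, "tz": -0.33, "ax": 0.43}, {"tx": 0.12, "ty": 0.68, "tz": -0.36, "ax": 0.43}, {"tx": 0.12, "ty": 0.66, "tz": -0.4, "ax": 0.43}, {"tx": 0.12, "ty": 0.65, "tz": -0.42, "ax": 0.43}, {"tx": 0.12, "ty": 0.63, "tz": -0.45, "ax": 0.43, "az": 0.01}]
end [0.4999 0.0149 0.32  ] max 0.77
```

Call:
play_rows --steps '[{"gripper": 0, "tx": 0.12, "ty": 0.77, "tz": 0, "ax": 0.43, "ay": 0, "az": 0}, {"gripper": 0, "tx": 0.12, "ty": 0.77, "tz": -0.03, "ax": 0.43, "ay": 0, "az": 0}, {"gripper": 0, "tx": 0.12, "ty": 0.77, "tz": -0.07, "ax": 0.43, "ay": 0, "az": 0}, {"gripper": 0, "tx": 0.12, "ty": 0.77, "tz": -0.1, "ax": 0.43, "ay": 0, "az": 0}, {"gripper": 0, "tx": 0.12, "ty": 0.76, "tz": -0.13, "ax": 0.43, "ay": 0, "az": 0}, {"gripper": 0, "tx": 0.12, "ty": 0.76, "tz": -0.17, "ax": 0.43, "ay": 0, "az": 0}, {"gripper": 0, "tx": 0.12, "ty": 0.74, "tz": -0.2, "ax": 0.43, "ay": 0, "az": 0}, {"gripper": 0, "tx": 0.12, "ty": 0.74, "tz": -0.23, "ax": 0.43, "ay": 0, "az": 0}, {"gripper": 0, "tx": 0.12, "ty": 0.73, "tz": -0.27, "ax": 0.43, "ay": 0, "az": 0}, {"gripper": 0, "tx": 0.12, "ty": 0.71, "tz": -0.3, "ax": 0.43, "ay": 0, "az": 0}, {"gripper": 0, "tx": 0.12, "ty": 0.7, "tz": -0.33, "ax": 0.43, "ay": 0, "az": 0}, {"gripper": 0, "tx": 0.12, "ty": 0.68, "tz": -0.36, "ax": 0.43, "ay": 0, "az": 0}, {"gripper": 0, "tx": 0.12, "ty": 0.66, "tz": -0.4, "ax": 0.43, "ay": 0, "az": 0}, {"gripper": 0, "tx": 0.12, "ty": 0.65, "tz": -0.42, "ax": 0.43, "ay": 0, "az": 0}, {"gripper": 0, "tx": 0.12, "ty": 0.63, "tz": -0.45, "ax": 0.43, "ay": 0, "az": 0}, {"gripper": 0, "tx": 0, "ty": 0, "tz": 0, "ax": 0, "ay": 0, "az": 0}]'

```text
t: 4.12
eef_pos: [0.5011, 0.0141, 0.3191]
ee_rot: [0.981, 1.57, -2.494]
force: [0.5, -0.0, 0.3]
width: 0.0006
```

```bash
cat > ov.py <<'E'
from plan import *
import sys
def ov(name,xm=-.022,extra=[]):
    s=telemetry.get_state(); im=optics.grab_frame("wrist"); o=im[:,:,::-1].copy(); cv2.imwrite(f"pics/{name}r.png",o)
    for l in [(.086,-.032,.068),(.086,.032,.068),(xm-.08,-.0198,.0518),(xm-.08,.0198,.0518),(xm-.08,0,.032),(-.06,-.045,.012),(-.06,.045,.012),(-.027,0,.102),(.05,0,.102),(-.034,-.033,.08),(-.034,.033,.08)]+extra:
        p=proj("wrist",J(*l),s)[0]
        if 0<p[0]<640 and 0<p[1]<480: cv2.circle(o,tuple(int(round(v)) for v in p),2,(255,0,255),-1)
    cv2.imwrite(f"pics/{name}.png",o)
E
python3 - <<'E'
from ov import *
T=where(); ov("w2")
E
```

```text
t 4.12 pos [0.5011 0.0141 0.3191] jig [-0.1353 -0.0014  0.3191] tip z 0.1411 F [ 0.5 -0.   0.3] F.u 0.15 w 0.0006
 q [ 0.42  0.15 -0.48  0.   -0.94 -0.75] xaxis [-0.001 -0.001 -1.   ] yaw_y -109.12
```

View pics/w2.png

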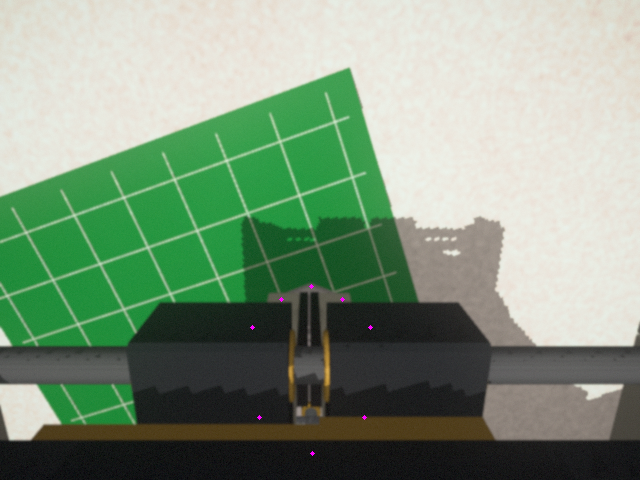

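Run:
```python
import cv2
im=cv2.imread("pics/w2r.png"); cv2.imwrite("pics/w2z.png",cv2.resize(im[250:330,240:390],None,fx=5,fy=5,interpolation=cv2.INTER_CUBIC))
```

```text
(no output)
```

View pics/w2z.png

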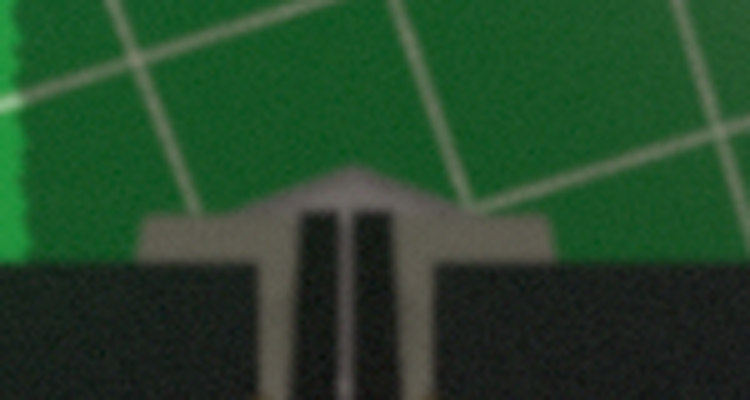

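Run:
```python
from plan import *
K,c=cal("wrist"); M=np.array(c["mount"])
for h in (.0,.005,.0095,.012,.015):
  for x in (.178,.159,.13):
    p=np.linalg.inv(M)@np.array([x,h,0,1]); q=K@p[:3]; print(h,x,np.round(q[:2]/q[2],1))
for x in (-.102,-.105,-.108): print(x,proj("wrist",J(x,0,.032)))
T=where(); plan(T,pose(J(-.135,0.0,.222),RJ),5)
```

```text
0.0 0.178 [309.9 316.3]
0.0 0.159 [310. 340.]
0.0 0.13 [310.3 389. ]
0.005 0.178 [309.9 305.4]
0.005 0.159 [310.1 328. ]
0.005 0.13 [310.3 375. ]
0.0095 0.178 [309.9 295.4]
0.0095 0.159 [310.1 317.1]
0.0095 0.13 [310.4 362.2]
0.012 0.178 [310.  289.8]
0.012 0.159 [310.1 310.9]
0.012 0.13 [310.4 354.9]
0.015 0.178 [310. 283.]
0.015 0.159 [310.1 303.4]
0.015 0.13 [310.4 346.1]
-0.102 [[310.4584933  285.15892144]]
-0.105 [[310.47068189 281.12476169]]
-0.108 [[310.48294557 277.06574923]]
t 4.17 pos [0.5009 0.015  0.3194] jig [-0.1346 -0.0009  0.3194] tip z 0.1414 F [0.5 0.7 0. ] F.u 0.88 w 0.0005
 q [ 0.42  0.15 -0.48  0.   -0.94 -0.75] xaxis [-0.001 -0.    -1.   ] yaw_y -109.01
[{"tx": 0.78, "tz": 0.01}, {"tx": 0.78, "ty": 0.01}, {"tx": 0.78, "tz": 0.01}, {"tx": 0.78, "tz": 0.01}, {"tx": 0.77, "ax": 0.01}]
end [0.5001 0.015  0.2221] max 0.78
```

Call:
play_rows --steps '[{"gripper": 0, "tx": 0.84, "ty": 0, "tz": 0.01, "ax": 0, "ay": 0, "az": 0}, {"gripper": 0, "tx": 0.84, "ty": 0, "tz": 0.01, "ax": 0, "ay": 0, "az": 0}, {"gripper": 0, "tx": 0.84, "ty": 0, "tz": 0.01, "ax": 0, "ay": 0, "az": 0}, {"gripper": 0, "tx": 0.84, "ty": 0, "tz": 0.01, "ax": 0, "ay": 0, "az": 0}, {"gripper": 0, "tx": 0.84, "ty": 0, "tz": 0, "ax": 0, "ay": 0, "az": 0}, {"gripper": 0, "tx": 0, "ty": -0.2, "tz": 0, "ax": 0, "ay": 0, "az": 0}, {"gripper": 0, "tx": 0, "ty": -0.2, "tz": 0, "ax": 0, "ay": 0, "az": 0}, {"gripper": 0, "tx": 0, "ty": -0.2, "tz": 0, "ax": 0, "ay": 0, "az": 0}, {"gripper": 0, "tx": 0, "ty": 0, "tz": 0, "ax": 0, "ay": 0, "az": 0}]'

```text
t: 4.92
eef_pos: [0.5058, 0.0322, 0.2162]
ee_rot: [-2.482, 1.568, 0.332]
force: [-0.6, -0.1, 0.2]
width: 0.0003
```

Run:
```python
from ov import *
T=where(); ov("w3")
im=optics.grab_frame("scene"); cv2.imwrite("pics/s3.png",cv2.resize(im[210:330,300:460,::-1],None,fx=5,fy=5,interpolation=cv2.INTER_CUBIC))
```

```text
t 4.92 pos [0.5058 0.0322 0.2162] jig [-1.167e-01  1.000e-04  2.162e-01] tip z 0.0382 F [-0.6 -0.1  0.2] F.u -0.29 w 0.0003
 q [ 0.45  0.29 -0.59  0.   -0.68 -0.78] xaxis [ 0.003  0.001 -1.   ] yaw_y -108.77
```

View pics/s3.png

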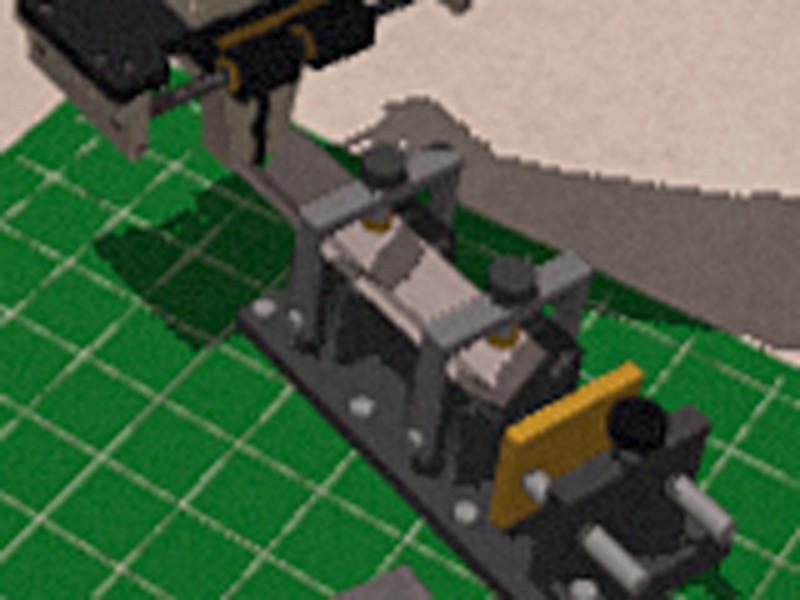

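The scene crop shows the closed fingers at (250,130), just behind the short angle's rear end. Its front end is at (490,390), short of the brass plate. Next I push it along.

Call:
play_rows --steps '[{"gripper": 0, "tx": 0, "ty": -0.1, "tz": 0, "ax": 0, "ay": 0, "az": 0}, {"gripper": 0, "tx": 0, "ty": -0.1, "tz": 0, "ax": 0, "ay": 0, "az": 0}, {"gripper": 0, "tx": 0, "ty": -0.1, "tz": 0, "ax": 0, "ay": 0, "az": 0}, {"gripper": 0, "tx": 0, "ty": -0.1, "tz": 0, "ax": 0, "ay": 0, "az": 0}, {"gripper": 0, "tx": 0, "ty": -0.1, "tz": 0, "ax": 0, "ay": 0, "az": 0}, {"gripper": 0, "tx": 0, "ty": -0.1, "tz": 0, "ax": 0, "ay": 0, "az": 0}, {"gripper": 0, "tx": 0, "ty": -0.1, "tz": 0, "ax": 0, "ay": 0, "az": 0}, {"gripper": 0, "tx": 0, "ty": -0.1, "tz": 0, "ax": 0, "ay": 0, "az": 0}, {"gripper": 0, "tx": 0, "ty": -0.1, "tz": 0, "ax": 0, "ay": 0, "az": 0}, {"gripper": 0, "tx": 0, "ty": -0.1, "tz": 0, "ax": 0, "ay": 0, "az": 0}, {"gripper": 0, "tx": 0, "ty": -0.1, "tz": 0, "ax": 0, "ay": 0, "az": 0}]'

```text
t: 5.93
eef_pos: [0.5136, 0.057, 0.2146]
ee_rot: [0.888, 1.571, -2.583]
force: [-0.9, -1.1, 0.9]
width: 0.0002
```

Call:
play_rows --steps '[{"gripper": 0, "tx": 0, "ty": -0.04, "tz": 0, "ax": 0, "ay": 0, "az": 0}, {"gripper": 0, "tx": 0, "ty": -0.04, "tz": 0, "ax": 0, "ay": 0, "az": 0}]'

```text
t: 6.1
eef_pos: [0.5141, 0.0588, 0.2146]
ee_rot: [0.793, 1.571, -2.678]
force: [0.2, -1.4, 0.9]
width: 0.0004
```

Run:
```python
from ov import *
for i in range(3): T=where(); optics.grab_frame("top")
```

```text
t 6.1 pos [0.5141 0.0588 0.2146] jig [-0.0888  0.0009  0.2146] tip z 0.0366 F [ 0.2 -1.4  0.9] F.u -1.21 w 0.0004
 q [ 0.49  0.31 -0.57 -0.   -0.69 -0.82] xaxis [-0. -0. -1.] yaw_y -108.85
t 6.15 pos [0.5142 0.0589 0.2146] jig [-0.0887  0.0009  0.2146] tip z 0.0366 F [-0.1  0.1  1.2] F.u 0.06 w 0.0003
 q [ 0.49  0.31 -0.57 -0.   -0.69 -0.82] xaxis [ 0.  0. -1.] yaw_y -108.86
t 6.2 pos [0.5142 0.0589 0.2146] jig [-0.0888  0.0009  0.2146] tip z 0.0366 F [-0.8  0.1  0.6] F.u -0.12 w 0.0006
 q [ 0.49  0.31 -0.57 -0.   -0.69 -0.82] xaxis [ 0.  0. -1.] yaw_y -108.85
```

Call:
play_rows --steps '[{"gripper": 0, "tx": 0, "ty": -0.05, "tz": 0, "ax": 0, "ay": 0, "az": 0}, {"gripper": 0, "tx": 0, "ty": -0.05, "tz": 0, "ax": 0, "ay": 0, "az": 0}, {"gripper": 0, "tx": 0, "ty": 0, "tz": 0, "ax": 0, "ay": 0, "az": 0}]'

```text
t: 6.5
eef_pos: [0.515, 0.0612, 0.2146]
ee_rot: [-1.277, 1.571, 1.535]
force: [-0.5, -0.4, 0.1]
width: 0.0006
```

Call:
play_rows --steps '[{"gripper": 0, "tx": 0, "ty": -0.04, "tz": 0, "ax": 0, "ay": 0, "az": 0}, {"gripper": 0, "tx": 0, "ty": -0.04, "tz": 0, "ax": 0, "ay": 0, "az": 0}]'

```text
t: 6.67
eef_pos: [0.5156, 0.063, 0.2146]
ee_rot: [0.725, 1.571, -2.746]
force: [-0.2, -0.1, -0.9]
width: 0.0006
```

Call:
play_rows --steps '[{"gripper": 0, "tx": 0, "ty": -0.04, "tz": 0, "ax": 0, "ay": 0, "az": 0}, {"gripper": 0, "tx": 0, "ty": 0, "tz": 0, "ax": 0, "ay": 0, "az": 0}]'

```text
t: 6.83
eef_pos: [0.5157, 0.0634, 0.2146]
ee_rot: [1.241, 1.569, -2.23]
force: [1.8, -4.3, 1.6]
width: 0.0006
```

Run:
```python
from ov import *
T=where(); im=optics.grab_frame("scene"); cv2.imwrite("pics/s4.png",cv2.resize(im[210:330,300:460,::-1],None,fx=5,fy=5,interpolation=cv2.INTER_CUBIC)); where()
im=optics.grab_frame("top"); cv2.imwrite("pics/t4.png",cv2.resize(im[205:305,145:295,::-1],None,fx=5,fy=5,interpolation=cv2.INTER_CUBIC))
where()
```

```text
t 6.83 pos [0.5157 0.0634 0.2146] jig [-0.084   0.0009  0.2146] tip z 0.0366 F [ 1.8 -4.3  1.6] F.u -3.51 w 0.0006
 q [ 0.5   0.32 -0.56  0.   -0.7  -0.83] xaxis [-0.001 -0.001 -1.   ] yaw_y -108.86
t 6.88 pos [0.5157 0.0633 0.2146] jig [-0.0841  0.0009  0.2146] tip z 0.0366 F [ 1.1 -4.6  1.3] F.u -4.03 w 0.0
 q [ 0.5   0.32 -0.56  0.   -0.7  -0.83] xaxis [-0.001 -0.001 -1.   ] yaw_y -108.86
t 6.93 pos [0.5157 0.0633 0.2146] jig [-0.0841  0.0009  0.2146] tip z 0.0366 F [ 0.7 -4.4  1.2] F.u -3.96 w 0.0003
 q [ 0.5   0.32 -0.56  0.   -0.7  -0.83] xaxis [-0.001 -0.001 -1.   ] yaw_y -108.86
```

View pics/s4.png

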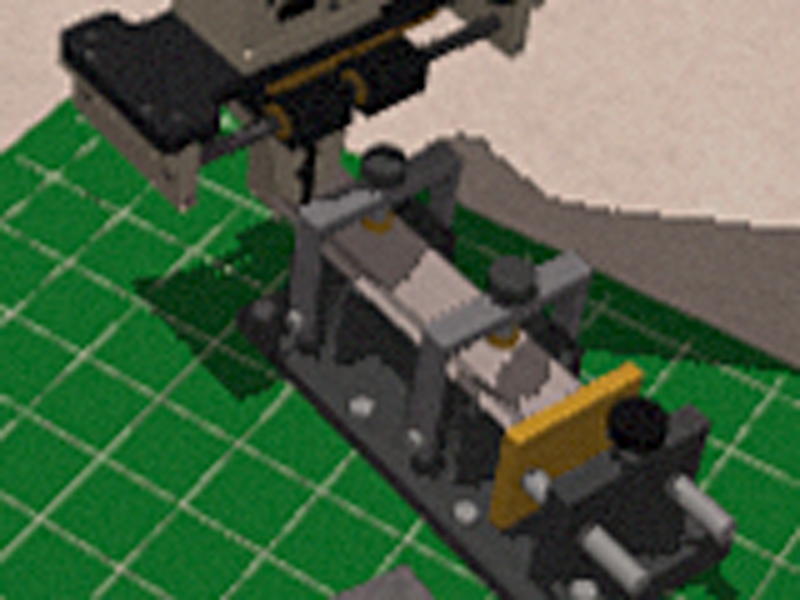

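The short angle now bears on the brass plate with about 4 N, steady. Contact came where I expected it, with the plate face at jig x ≈ 0.086. Next I back off and go to the blue angle.

Run:
```python
from plan import *
T=where()
A=pose(J(-.115,0.0,.235),RJ); B=plan(T,A,3)
C=pose([.46,-.2368,.30],down(.85-180)); plan(B,C,18)
```

```text
t 6.93 pos [0.5157 0.0633 0.2146] jig [-0.0841  0.0009  0.2146] tip z 0.0366 F [ 0.7 -4.4  1.2] F.u -3.96 w 0.0003
 q [ 0.5   0.32 -0.56  0.   -0.7  -0.83] xaxis [-0.001 -0.001 -1.   ] yaw_y -108.86
[{"tx": -0.27, "ty": 0.41, "tz": -0.01, "ax": 0.01}, {"tx": -0.27, "ty": 0.42, "tz": -0.01, "ax": 0.01, "az": -0.01}, {"tx": -0.27, "ty": 0.41, "tz": -0.01, "ax": 0.01}]
end [0.5064 0.0338 0.2349] max 0.42
[{"tx": -0.14, "ty": 0.6, "tz": -0.1, "ax": 0.65}, {"tx": -0.15, "ty": 0.6, "tz": -0.14, "ax": 0.65}, {"tx": -0.14, "ty": 0.58, "tz": -0.18, "ax": 0.65}, {"tx": -0.15, "ty": 0.57, "tz": -0.22, "ax": 0.65}, {"tx": -0.14, "ty": 0.55, "tz": -0.25, "ax": 0.65}, {"tx": -0.15, "ty": 0.54, "tz": -0.3, "ax": 0.64}, {"tx": -0.14, "ty": 0.51, "tz": -0.33, "ax": 0.65}, {"tx": -0.15, "ty": 0.49, "tz": -0.36, "ax": 0.65}, {"tx": -0.14, "ty": 0.47, "tz": -0.4, "ax": 0.65}, {"tx": -0.15, "ty": 0.43, "tz": -0.42, "ax": 0.65}, {"tx": -0.14, "ty": 0.41, "tz": -0.46, "ax": 0.65}, {"tx": -0.14, "ty": 0.37, "tz": -0.48, "ax": 0.65}, {"tx": -0.15, "ty": 0.34, "tz": -0.5, "ax": 0.65}, {"tx": -0.14, "ty": 0.31, "tz": -0.53, "ax": 0.65}, {"tx": -0.15, "ty": 0.27, "tz": -0.55, "ax": 0.65}, {"tx": -0.14, "ty": 0.23, "tz": -0.57, "ax": 0.65}, {"tx": -0.15, "ty": 0.19, "tz": -0.57, "ax": 0.65, "az": -0.01}, {"tx": -0.14, "ty": 0.15, "tz": -0.6, "ax": 0.64}]
end [ 0.4601 -0.2369  0.3   ] max 0.65
```

Call:
play_rows --steps '[{"gripper": 0, "tx": 0, "ty": 0.4, "tz": 0, "ax": 0, "ay": 0, "az": 0}, {"gripper": 0, "tx": -0.4, "ty": 0.4, "tz": 0, "ax": 0, "ay": 0, "az": 0}, {"gripper": 0, "tx": -0.4, "ty": 0.4, "tz": 0, "ax": 0, "ay": 0, "az": 0}]'

```text
t: 7.18
eef_pos: [0.5056, 0.0346, 0.2349]
ee_rot: [0.648, 1.569, -2.823]
force: [0.4, 0.6, 0.3]
width: 0.0002
```

Call:
play_rows --steps '[{"gripper": 0.85, "tx": -0.15, "ty": 0.6, "tz": -0.1, "ax": 0.65, "ay": 0, "az": 0}, {"gripper": 0.85, "tx": -0.15, "ty": 0.6, "tz": -0.14, "ax": 0.65, "ay": 0, "az": 0}, {"gripper": 0.85, "tx": -0.15, "ty": 0.58, "tz": -0.18, "ax": 0.65, "ay": 0, "az": 0}, {"gripper": 0.85, "tx": -0.15, "ty": 0.57, "tz": -0.22, "ax": 0.65, "ay": 0, "az": 0}, {"gripper": 0.85, "tx": -0.15, "ty": 0.55, "tz": -0.25, "ax": 0.65, "ay": 0, "az": 0}, {"gripper": 0.85, "tx": -0.15, "ty": 0.54, "tz": -0.3, "ax": 0.65, "ay": 0, "az": 0}, {"gripper": 0.85, "tx": -0.15, "ty": 0.51, "tz": -0.33, "ax": 0.65, "ay": 0, "az": 0}, {"gripper": 0.85, "tx": -0.15, "ty": 0.49, "tz": -0.36, "ax": 0.65, "ay": 0, "az": 0}, {"gripper": 0.85, "tx": -0.15, "ty": 0.47, "tz": -0.4, "ax": 0.65, "ay": 0, "az": 0}, {"gripper": 0.85, "tx": -0.15, "ty": 0.43, "tz": -0.42, "ax": 0.65, "ay": 0, "az": 0}, {"gripper": 0.85, "tx": -0.15, "ty": 0.41, "tz": -0.46, "ax": 0.65, "ay": 0, "az": 0}, {"gripper": 0.85, "tx": -0.15, "ty": 0.37, "tz": -0.48, "ax": 0.65, "ay": 0, "az": 0}, {"gripper": 0.85, "tx": -0.15, "ty": 0.34, "tz": -0.5, "ax": 0.65, "ay": 0, "az": 0}, {"gripper": 0.85, "tx": -0.15, "ty": 0.31, "tz": -0.53, "ax": 0.65, "ay": 0, "az": 0}, {"gripper": 0.85, "tx": -0.15, "ty": 0.27, "tz": -0.55, "ax": 0.65, "ay": 0, "az": 0}, {"gripper": 0.85, "tx": -0.15, "ty": 0.23, "tz": -0.57, "ax": 0.65, "ay": 0, "az": 0}, {"gripper": 0.85, "tx": -0.15, "ty": 0.19, "tz": -0.57, "ax": 0.65, "ay": 0, "az": 0}, {"gripper": 0.85, "tx": -0.15, "ty": 0.15, "tz": -0.6, "ax": 0.65, "ay": 0, "az": 0}, {"gripper": 0.85, "tx": 0, "ty": 0, "tz": 0, "ax": 0, "ay": 0, "az": 0}]'

```text
t: 8.77
eef_pos: [0.4598, -0.2375, 0.3041]
ee_rot: [-1.826, 1.568, -0.244]
force: [0.5, 0.7, 0.3]
width: 0.0745
```

Run:
```python
from ov import *
T=where(); s=telemetry.get_state(); im=optics.grab_frame("wrist")[:,:,::-1].copy(); cv2.imwrite("pics/w5r.png",im)
a=np.radians(.85); d=np.array([np.cos(a),np.sin(a),0]); n=np.array([-d[1],d[0],0])
for x in (-.1,-.045,0,.1):
  for y in (-.0255,0.0255): 
    p=proj("wrist",np.array([.504,-.2362,.0555])+d*x+n*y,s)[0]; cv2.circle(im,tuple(int(round(v)) for v in p),2,(255,0,255),-1)
cv2.imwrite("pics/w5.png",im)
im=optics.grab_frame("top"); cv2.imwrite("pics/t5.png",im[:,:,::-1])
```

```text
t 8.77 pos [ 0.4598 -0.2375  0.3041] jig [-0.3867 -0.0444  0.3041] tip z 0.1261 F [0.5 0.7 0.3] F.u 0.79 w 0.0745
 q [-0.1   0.19 -0.47  0.   -0.91 -1.46] xaxis [ 0.002 -0.001 -1.   ] yaw_y -179.37
```

View pics/w5.png

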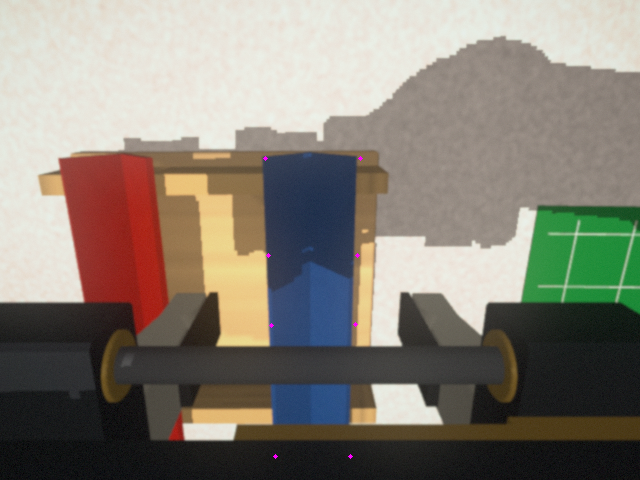

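View pics/t5.png

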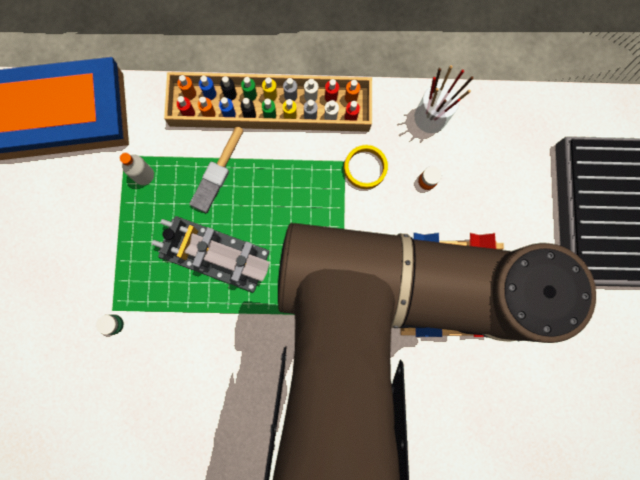

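Call:
play_rows --steps '[{"gripper": 0.85, "tx": 0.9, "ty": 0, "tz": 0, "ax": 0, "ay": 0, "az": 0}, {"gripper": 0.85, "tx": 0.9, "ty": 0, "tz": 0, "ax": 0, "ay": 0, "az": 0}, {"gripper": 0.85, "tx": 0.9, "ty": 0, "tz": 0, "ax": 0, "ay": 0, "az": 0}, {"gripper": 0.85, "tx": 0.7, "ty": 0, "tz": 0, "ax": 0, "ay": 0, "az": 0}, {"gripper": 0.85, "tx": 0.2, "ty": 0, "tz": 0, "ax": 0, "ay": 0, "az": 0}, {"gripper": 0.85, "tx": 0, "ty": 0, "tz": 0, "ax": 0, "ay": 0, "az": 0}]'

```text
t: 9.37
eef_pos: [0.46, -0.2349, 0.2112]
ee_rot: [1.414, 1.568, 3.003]
force: [-0.1, 0.0, 0.3]
width: 0.0744
```

Call:
play_rows --steps '[{"gripper": 0.5, "tx": 0, "ty": 0, "tz": 0, "ax": 0, "ay": 0, "az": 0}, {"gripper": 0.5, "tx": 0, "ty": 0, "tz": 0, "ax": 0, "ay": 0, "az": 0}, {"gripper": 0.5, "tx": 0, "ty": 0, "tz": 0, "ax": 0, "ay": 0, "az": 0}, {"gripper": 0.5, "tx": 0, "ty": 0, "tz": 0, "ax": 0, "ay": 0, "az": 0}, {"gripper": 0.5, "tx": 0, "ty": 0, "tz": 0, "ax": 0, "ay": 0, "az": 0}, {"gripper": 0.5, "tx": 0, "ty": 0, "tz": 0, "ax": 0, "ay": 0, "az": 0}]' --newtons 35

```text
t: 9.87
eef_pos: [0.461, -0.2365, 0.2136]
ee_rot: [-2.402, 1.568, -0.814]
force: [-0.6, -8.9, 4.0]
width: 0.0481
```

Run:
```python
from ov import *
T=where(); im=optics.grab_frame("wrist")[:,:,::-1]; cv2.imwrite("pics/w6.png",im)
```

```text
t 9.87 pos [ 0.461  -0.2365  0.2136] jig [-0.3853 -0.0452  0.2136] tip z 0.0356 F [-0.6 -8.9  4. ] F.u -8.65 w 0.0481
 q [-0.09  0.31 -0.57  0.   -0.69 -1.46] xaxis [ 0.002 -0.002 -1.   ] yaw_y -179.02
```

View pics/w6.png

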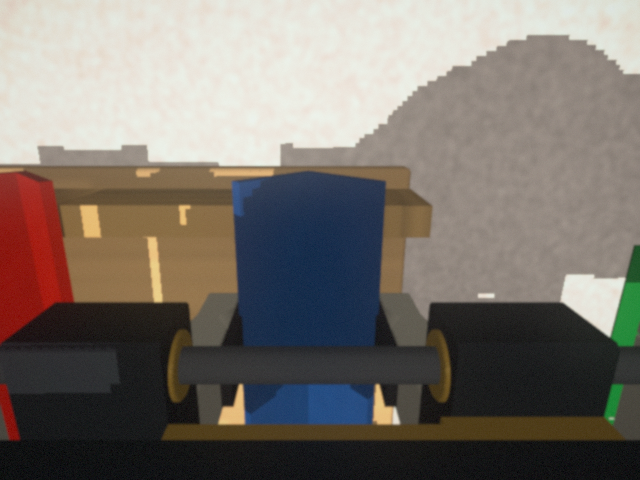

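Call:
play_rows --steps '[{"gripper": 0.5, "tx": -0.1, "ty": 0, "tz": 0, "ax": 0, "ay": 0, "az": 0}, {"gripper": 0.5, "tx": -0.3, "ty": 0, "tz": 0, "ax": 0, "ay": 0, "az": 0}, {"gripper": 0.5, "tx": -0.5, "ty": 0, "tz": 0, "ax": 0, "ay": 0, "az": 0}, {"gripper": 0.5, "tx": -0.6, "ty": 0, "tz": 0, "ax": 0, "ay": 0, "az": 0}, {"gripper": 0.5, "tx": -0.6, "ty": 0, "tz": 0, "ax": 0, "ay": 0, "az": 0}, {"gripper": 0.5, "tx": -0.6, "ty": 0, "tz": 0, "ax": 0, "ay": 0, "az": 0}, {"gripper": 0.5, "tx": 0, "ty": 0, "tz": 0, "ax": 0, "ay": 0, "az": 0}]'

```text
t: 10.5
eef_pos: [0.4614, -0.2354, 0.283]
ee_rot: [-1.779, 1.566, -0.191]
force: [1.6, -0.2, -1.6]
width: 0.0483
```

Run:
```python
from ov import *
T=where(); im=optics.grab_frame("wrist")[:,:,::-1]; cv2.imwrite("pics/w7.png",im)
im=optics.grab_frame("scene")[:,:,::-1]; cv2.imwrite("pics/s7.png",cv2.resize(im[100:260,160:360],None,fx=4,fy=3.75,interpolation=cv2.INTER_CUBIC))
```

```text
t 10.5 pos [ 0.4614 -0.2354  0.283 ] jig [-0.3841 -0.0452  0.283 ] tip z 0.105 F [ 1.6 -0.2 -1.6] F.u 0.3 w 0.0483
 q [-0.09  0.22 -0.5   0.   -0.85 -1.46] xaxis [ 0.005 -0.001 -1.   ] yaw_y -179.01
```

View pics/w7.png

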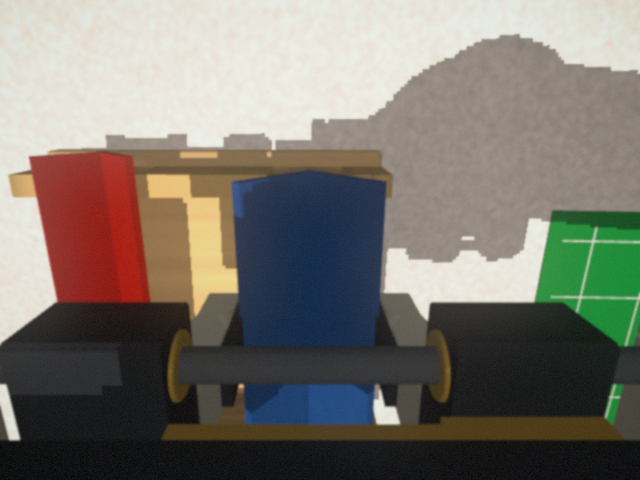

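View pics/s7.png

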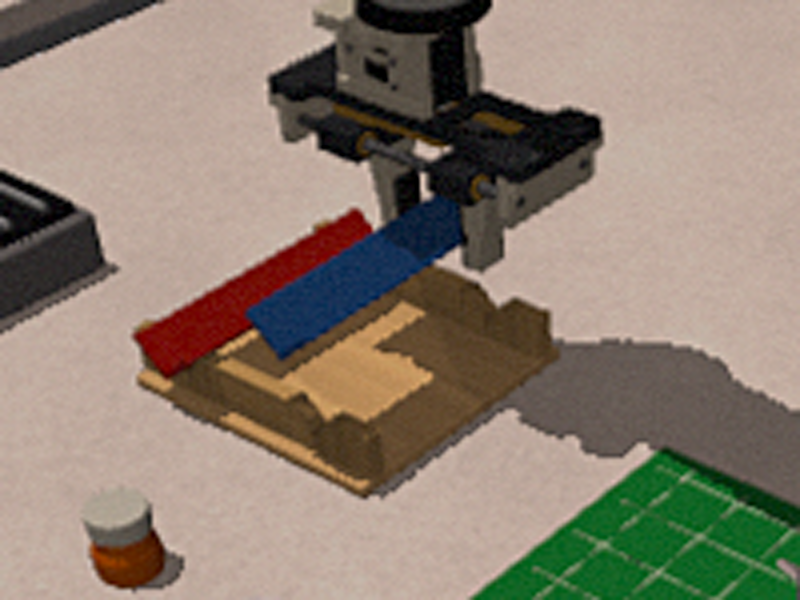

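Run:
```python
from plan import *
T=where()
K,c=cal("wrist"); M=np.linalg.inv(np.array(c["mount"]))
def pr(p): q=K@(M@np.append(p,1))[:3]; return q[:2]/q[2]
obs=[(233,183),(385,183),(307,170)]
# params: rear y, edge depth x at rear, lateral z, roll
def f(p):
    y,x,z,ro=p; c,s=np.cos(ro),np.sin(ro); out=[]
    for (a,b),o in zip([(-.0255,0),(.0255,0),(0,.0255)],obs):
        out.append(pr([x+c*b+s*a,y,z+c*a*1-s*b])-o)
    return np.concatenate(out)
best=None
for sg in (1,):
    r=least_squares(f,[.055,.158,0,0]); print(np.round(r.x,4),np.round(r.fun,1))
C=pose(J(-.23,0,.283),RJ); plan(T,C,14)
```

```text
t 10.6 pos [ 0.4605 -0.2351  0.2803] jig [-0.3842 -0.0443  0.2803] tip z 0.1023 F [-0.1 -0.9 -1.5] F.u -0.86 w 0.0481
 q [-0.09  0.22 -0.5  -0.   -0.85 -1.46] xaxis [ 0.002  0.    -1.   ] yaw_y -179.06
[ 0.0575  0.1601 -0.0013  0.0327] [-0.2 -0.4  0.  -1.1  0.1  1.8]
[{"tx": -0.01, "ty": -0.03, "tz": 0.46, "ax": -0.83}, {"ty": -0.07, "tz": 0.45, "ax": -0.84}, {"tx": -0.01, "ty": -0.11, "tz": 0.44, "ax": -0.83}, {"tx": -0.01, "ty": -0.15, "tz": 0.44, "ax": -0.83}, {"tx": -0.01, "ty": -0.19, "tz": 0.42, "ax": -0.84}, {"ty": -0.22, "tz": 0.4, "ax": -0.83, "ay": -0.01, "az": 0.01}, {"tx": -0.01, "ty": -0.26, "tz": 0.38, "ax": -0.83}, {"tx": -0.01, "ty": -0.28, "tz": 0.35, "ax": -0.84}, {"tx": -0.01, "ty": -0.32, "tz": 0.33, "ax": -0.83}, {"ty": -0.35, "tz": 0.31, "ax": -0.84}, {"tx": -0.01, "ty": -0.37, "tz": 0.26, "ax": -0.83}, {"tx": -0.01, "ty": -0.39, "tz": 0.24, "ax": -0.83}, {"tx": -0.01, "ty": -0.42, "tz": 0.2, "ax": -0.84, "az": 0.01}, {"ty": -0.42, "tz": 0.17, "ax": -0.83}]
end [ 0.4688 -0.075   0.2829] max 0.84
```

Call:
play_rows --steps '[{"gripper": 0.5, "tx": 0, "ty": 0, "tz": 0.45, "ax": -0.83, "ay": 0, "az": 0}, {"gripper": 0.5, "tx": 0, "ty": -0.07, "tz": 0.45, "ax": -0.83, "ay": 0, "az": 0}, {"gripper": 0.5, "tx": 0, "ty": -0.11, "tz": 0.44, "ax": -0.83, "ay": 0, "az": 0}, {"gripper": 0.5, "tx": 0, "ty": -0.15, "tz": 0.44, "ax": -0.83, "ay": 0, "az": 0}, {"gripper": 0.5, "tx": 0, "ty": -0.19, "tz": 0.42, "ax": -0.83, "ay": 0, "az": 0}, {"gripper": 0.5, "tx": 0, "ty": -0.22, "tz": 0.4, "ax": -0.83, "ay": 0, "az": 0}, {"gripper": 0.5, "tx": 0, "ty": -0.26, "tz": 0.38, "ax": -0.83, "ay": 0, "az": 0}, {"gripper": 0.5, "tx": 0, "ty": -0.28, "tz": 0.35, "ax": -0.83, "ay": 0, "az": 0}, {"gripper": 0.5, "tx": 0, "ty": -0.32, "tz": 0.33, "ax": -0.83, "ay": 0, "az": 0}, {"gripper": 0.5, "tx": 0, "ty": -0.35, "tz": 0.31, "ax": -0.83, "ay": 0, "az": 0}, {"gripper": 0.5, "tx": 0, "ty": -0.37, "tz": 0.26, "ax": -0.83, "ay": 0, "az": 0}, {"gripper": 0.5, "tx": 0, "ty": -0.39, "tz": 0.24, "ax": -0.83, "ay": 0, "az": 0}, {"gripper": 0.5, "tx": 0, "ty": -0.42, "tz": 0.2, "ax": -0.83, "ay": 0, "az": 0}, {"gripper": 0.5, "tx": 0, "ty": -0.42, "tz": 0.17, "ax": -0.83, "ay": 0, "az": 0}, {"gripper": 0.5, "tx": 0, "ty": 0, "tz": 0, "ax": 0, "ay": 0, "az": 0}, {"gripper": 0.5, "tx": 0, "ty": 0, "tz": 0, "ax": 0, "ay": 0, "az": 0}]'

```text
t: 11.93
eef_pos: [0.4682, -0.0751, 0.2789]
ee_rot: [0.439, 1.569, -3.041]
force: [-0.2, 0.3, -1.0]
width: 0.048
```

Run:
```python
from ov import *
for i in range(3): T=where(); optics.grab_frame("top")
plan(T,pose(J(-.23,0,.230),RJ),4)
im=optics.grab_frame("scene")[:,:,::-1]; cv2.imwrite("pics/s8.png",cv2.resize(im[180:330,270:460],None,fx=4,fy=4,interpolation=cv2.INTER_CUBIC))
```

```text
t 11.93 pos [ 0.4682 -0.0751  0.2789] jig [-0.2304  0.0007  0.2789] tip z 0.1009 F [-0.2  0.3 -1. ] F.u 0.27 w 0.048
 q [ 0.26  0.16 -0.59 -0.   -0.83 -0.6 ] xaxis [-0.001 -0.    -1.   ] yaw_y -109.38
t 11.98 pos [ 0.4682 -0.0754  0.279 ] jig [-0.2307  0.0005  0.279 ] tip z 0.101 F [-0.  -1.3 -1.8] F.u -1.25 w 0.0487
 q [ 0.26  0.16 -0.59 -0.   -0.83 -0.6 ] xaxis [-0.001 -0.    -1.   ] yaw_y -109.44
t 12.03 pos [ 0.4683 -0.0756  0.2792] jig [-0.2309  0.0004  0.2792] tip z 0.1012 F [-0.2 -0.2 -1.1] F.u -0.29 w 0.0483
 q [ 0.26  0.16 -0.59 -0.   -0.83 -0.6 ] xaxis [-0.001 -0.    -1.   ] yaw_y -109.46
[{"tx": 0.49, "ty": -0.01, "ax": -0.02}, {"tx": 0.49, "ty": -0.01, "tz": -0.01, "ax": -0.01}, {"tx": 0.5, "ty": -0.01, "ax": -0.02, "ay": 0.01}, {"tx": 0.49, "ty": -0.01, "tz": -0.01, "ax": -0.02}]
end [ 0.469  -0.0749  0.2299] max 0.5
```

View pics/s8.png

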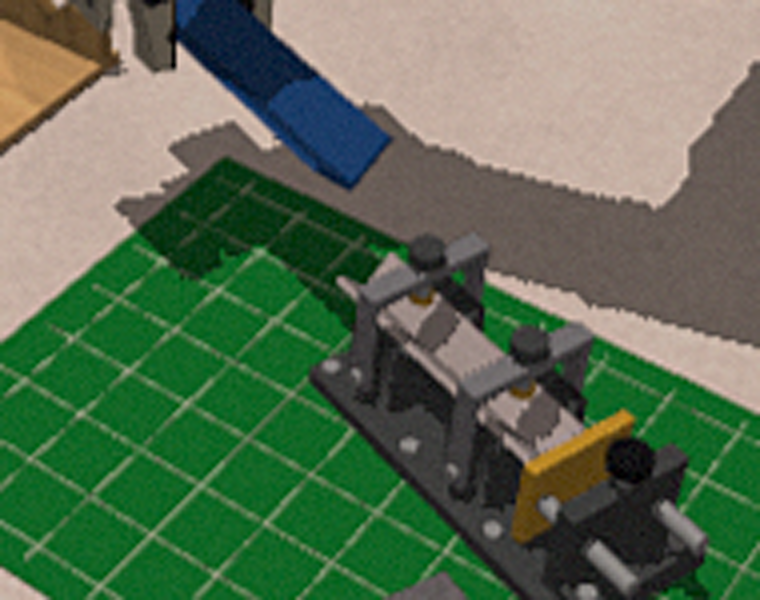

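```bash
cat > bl.py <<'E'
from ov import *
def bluepts(T,pitch=0,g=.0425,de=.159,lat=0,dyaw=0):
    # wire of blue in tool frame: along -ty is front
    segs=[]
    cs=[(-.0255,0),(0,.0255),(.0255,0),(.0227,-.0028),(0,.0199),(-.0227,-.0028)] # (z lateral, x down)
    def P(a,b,l): # l along front
        v=np.array([b,-l,a]); Rm=R.from_rotvec([0,0,pitch]).as_matrix()
        v=Rm@v; v=v+np.array([de,0,lat]); return (T@np.append(v,1))[:3]
    for i in range(6):
        a=cs[i]; b=cs[(i+1)%6]
        segs.append((P(*a,g+.1),P(*b,g+.1))); segs.append((P(*a,g-.1),P(*b,g-.1))); segs.append((P(*a,g-.1),P(*a,g+.1)))
    return segs
def draw(im,cam_,segs,crop,k,T=None,col=(0,255,255)):
    y0,y1,x0,x1=crop; o=cv2.resize(im[y0:y1,x0:x1],None,fx=k,fy=k,interpolation=cv2.INTER_CUBIC)
    for a,b in segs:
        p=proj(cam_,np.array([a,b])); p=(p-[x0,y0]+.5)*k
        cv2.line(o,tuple(int(v) for v in p[0]),tuple(int(v) for v in p[1]),col,1)
    return o
E
python3 - <<'E'
from bl import *
s=telemetry.get_state(); T=tcp(s); T[:3,:3]=RJ
im=optics.grab_frame("scene")[:,:,::-1]
a=draw(im,"scene",bluepts(T),(175,255,290,390),7)
cv2.imwrite("pics/s9.png",a)
E
```

```text
(no output)
```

View pics/s9.png

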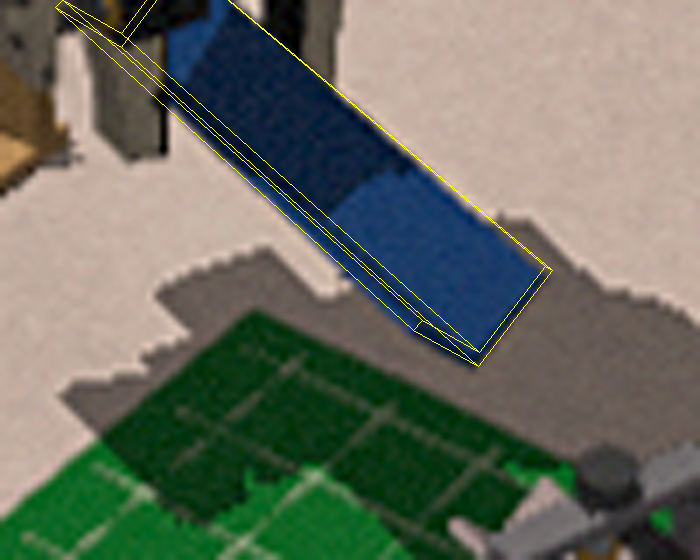

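The wireframe drawn with zero pitch lies on the blue angle in the scene crop, front end at (480,362), so it hangs level in the grip. Now I lower it to feeding height.

Call:
play_rows --steps '[{"gripper": 0.5, "tx": 0.5, "ty": 0, "tz": 0, "ax": -0.05, "ay": 0, "az": 0}, {"gripper": 0.5, "tx": 0.5, "ty": 0, "tz": 0, "ax": 0, "ay": 0, "az": 0}, {"gripper": 0.5, "tx": 0.5, "ty": 0, "tz": 0, "ax": 0, "ay": 0, "az": 0}, {"gripper": 0.5, "tx": 0.4, "ty": 0, "tz": 0, "ax": 0, "ay": 0, "az": 0}, {"gripper": 0.5, "tx": 0.15, "ty": -0.3, "tz": 0, "ax": 0, "ay": 0, "az": 0}, {"gripper": 0.5, "tx": 0, "ty": -0.4, "tz": 0, "ax": 0, "ay": 0, "az": 0}, {"gripper": 0.5, "tx": 0, "ty": -0.4, "tz": 0, "ax": 0, "ay": 0, "az": 0}, {"gripper": 0.5, "tx": 0, "ty": -0.4, "tz": 0, "ax": 0, "ay": 0, "az": 0}, {"gripper": 0.5, "tx": 0, "ty": 0, "tz": 0, "ax": 0, "ay": 0, "az": 0}]'

```text
t: 12.93
eef_pos: [0.4822, -0.038, 0.2293]
ee_rot: [-2.597, 1.568, 0.214]
force: [0.6, 0.7, -1.1]
width: 0.048
```

Run:
```python
from bl import *
T=where(); T[:3,:3]=RJ
im=optics.grab_frame("scene")[:,:,::-1]
cv2.imwrite("pics/s10.png",draw(im,"scene",bluepts(T),(190,290,300,430),6))
im=optics.grab_frame("top")[:,:,::-1]; cv2.imwrite("pics/t10.png",draw(im,"top",bluepts(T),(205,305,160,310),5))
T=where()
```

```text
t 12.93 pos [ 0.4822 -0.038   0.2293] jig [-0.1908 -0.0005  0.2293] tip z 0.0513 F [ 0.6  0.7 -1.1] F.u 0.92 w 0.048
 q [ 0.33  0.24 -0.63  0.   -0.7  -0.66] xaxis [ 0.002  0.    -1.   ] yaw_y -108.95
t 13.03 pos [ 0.4812 -0.0391  0.2289] jig [-1.921e-01  1.000e-04  2.289e-01] tip z 0.0509 F [ 0.9  1.3 -0.5] F.u 1.55 w 0.0485
 q [ 0.33  0.24 -0.63  0.   -0.7  -0.66] xaxis [ 0.001  0.    -1.   ] yaw_y -108.96
```

View pics/s10.png

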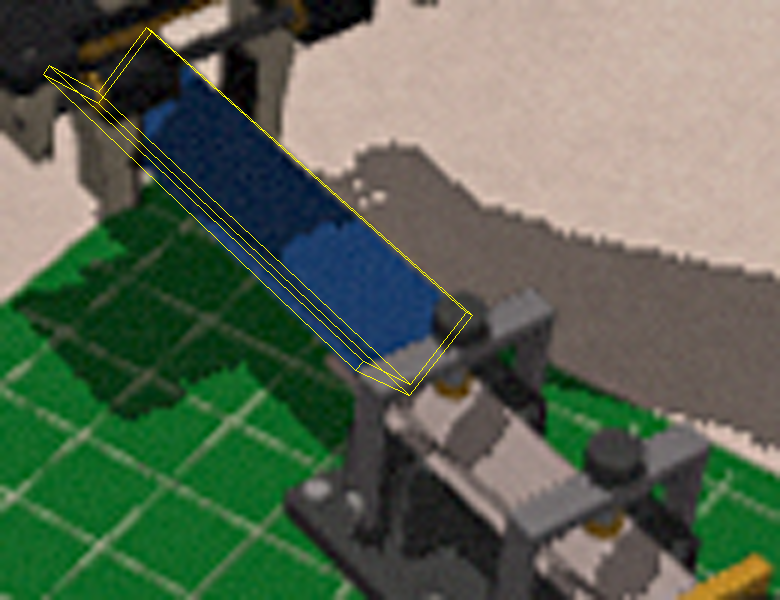

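View pics/t10.png

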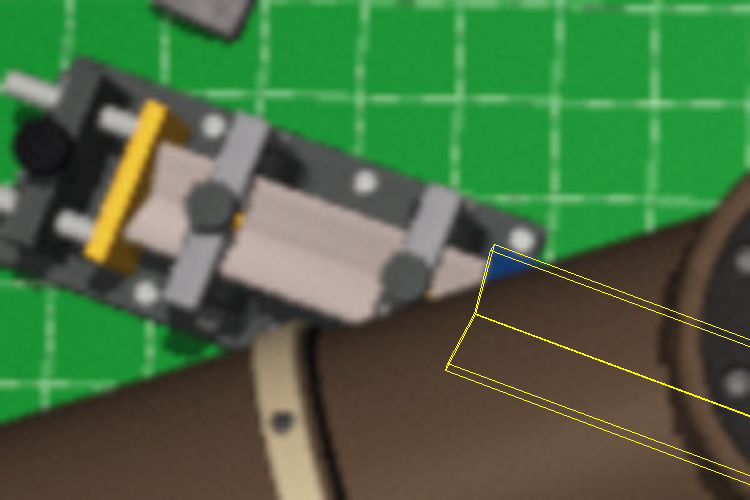

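Call:
play_rows --steps '[{"gripper": 0.5, "tx": 0.04, "ty": -0.2, "tz": 0, "ax": 0, "ay": 0, "az": 0}, {"gripper": 0.5, "tx": 0, "ty": -0.3, "tz": 0, "ax": 0, "ay": 0, "az": 0}, {"gripper": 0.5, "tx": 0, "ty": -0.3, "tz": 0, "ax": 0, "ay": 0, "az": 0}, {"gripper": 0.5, "tx": 0, "ty": -0.3, "tz": 0, "ax": 0, "ay": 0, "az": 0}, {"gripper": 0.5, "tx": 0, "ty": -0.3, "tz": 0, "ax": 0, "ay": 0, "az": 0}, {"gripper": 0.5, "tx": 0, "ty": -0.3, "tz": 0, "ax": 0, "ay": 0, "az": 0}]'

```text
t: 13.53
eef_pos: [0.4949, 0.001, 0.2274]
ee_rot: [-2.539, 1.571, 0.271]
force: [-0.1, -0.1, -0.9]
width: 0.0478
```

Run:
```python
from bl import *
T=where(); T[:3,:3]=RJ
im=optics.grab_frame("scene")[:,:,::-1]
cv2.imwrite("pics/s11.png",cv2.resize(im[210:310,320:450],None,fx=6,fy=6,interpolation=cv2.INTER_CUBIC))
T=where()
```

```text
t 13.53 pos [0.4949 0.001  0.2274] jig [-1.497e-01  2.000e-04  2.274e-01] tip z 0.0494 F [-0.1 -0.1 -0.9] F.u -0.1 w 0.0478
 q [ 0.4   0.26 -0.6   0.   -0.71 -0.73] xaxis [ 0.  0. -1.] yaw_y -109.04
t 13.58 pos [0.4956 0.0019 0.2276] jig [-1.487e-01 -1.000e-04  2.276e-01] tip z 0.0496 F [ 1.9  1.3 -1. ] F.u 1.81 w 0.0483
 q [ 0.4   0.26 -0.6   0.   -0.71 -0.73] xaxis [ 0.001  0.    -1.   ] yaw_y -109.0
```

View pics/s11.png

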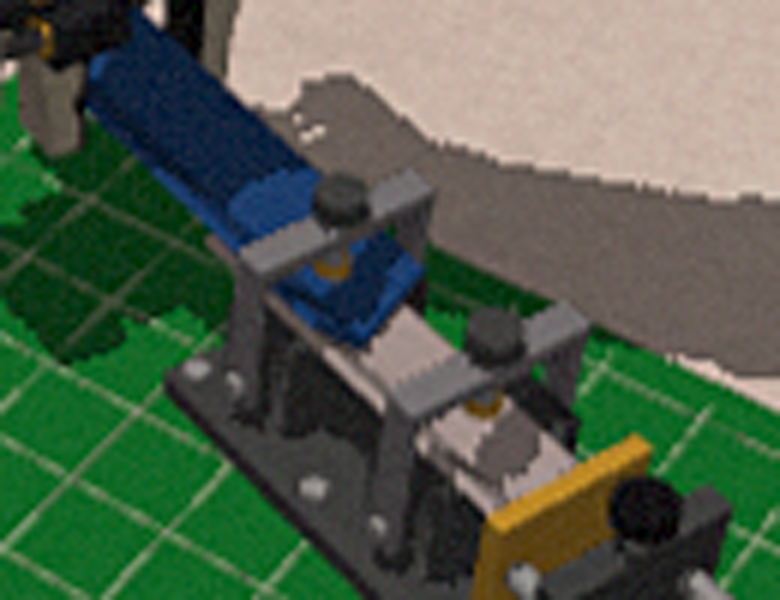

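The blue front end is through the rear clamp at (390,300), centred between the legs and just above the short angle. I keep feeding.

Call:
play_rows --steps '[{"gripper": 0.5, "tx": 0, "ty": -0.3, "tz": 0, "ax": 0, "ay": 0, "az": 0}, {"gripper": 0.5, "tx": 0, "ty": -0.3, "tz": 0, "ax": 0, "ay": 0, "az": 0}, {"gripper": 0.5, "tx": 0, "ty": -0.3, "tz": 0, "ax": 0, "ay": 0, "az": 0}, {"gripper": 0.5, "tx": 0, "ty": -0.3, "tz": 0, "ax": 0, "ay": 0, "az": 0}, {"gripper": 0.5, "tx": 0, "ty": -0.3, "tz": 0, "ax": 0, "ay": 0, "az": 0}]'

```text
t: 14.0
eef_pos: [0.5071, 0.0364, 0.2274]
ee_rot: [2.672, 1.571, -0.802]
force: [-0.3, 0.6, -1.0]
width: 0.0479
```

Run:
```python
from bl import *
T=where(); T[:3,:3]=RJ
im=optics.grab_frame("scene")[:,:,::-1]
cv2.imwrite("pics/s12.png",cv2.resize(im[210:310,320:450],None,fx=6,fy=6,interpolation=cv2.INTER_CUBIC))
T=where()
```

```text
t 14.0 pos [0.5071 0.0364 0.2274] jig [-1.123e-01  2.000e-04  2.274e-01] tip z 0.0494 F [-0.3  0.6 -1. ] F.u 0.5 w 0.0479
 q [ 0.46  0.28 -0.57  0.   -0.72 -0.79] xaxis [ 0. -0. -1.] yaw_y -109.04
t 14.05 pos [0.5078 0.0373 0.2275] jig [-1.113e-01 -1.000e-04  2.275e-01] tip z 0.0495 F [ 1.   1.2 -0.9] F.u 1.48 w 0.048
 q [ 0.46  0.28 -0.57  0.   -0.72 -0.79] xaxis [ 0.001  0.    -1.   ] yaw_y -109.01
```

View pics/s12.png

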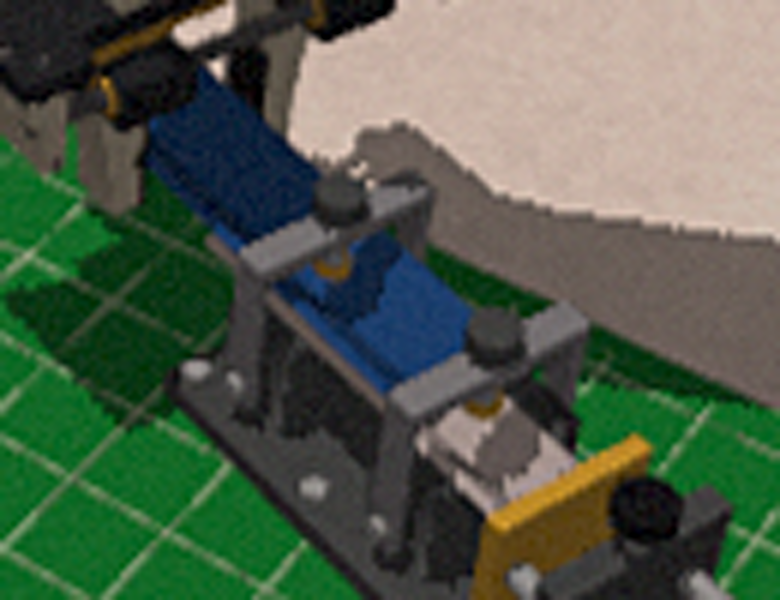

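Call:
play_rows --steps '[{"gripper": 0.5, "tx": 0, "ty": -0.3, "tz": 0, "ax": 0, "ay": 0, "az": 0}, {"gripper": 0.5, "tx": 0, "ty": -0.3, "tz": 0, "ax": 0, "ay": 0, "az": 0}, {"gripper": 0.5, "tx": 0, "ty": -0.3, "tz": 0, "ax": 0, "ay": 0, "az": 0}, {"gripper": 0.5, "tx": 0, "ty": -0.3, "tz": 0, "ax": 0, "ay": 0, "az": 0}, {"gripper": 0.5, "tx": 0, "ty": -0.3, "tz": 0, "ax": 0, "ay": 0, "az": 0}, {"gripper": 0.5, "tx": 0, "ty": 0, "tz": 0, "ax": 0, "ay": 0, "az": 0}]'

```text
t: 14.55
eef_pos: [0.5198, 0.0724, 0.2275]
ee_rot: [-2.548, 1.57, 0.262]
force: [0.4, -0.9, -1.8]
width: 0.048
```

Call:
play_rows --steps '[{"gripper": 0.5, "tx": 0.08, "ty": 0, "tz": 0, "ax": 0, "ay": 0, "az": 0}, {"gripper": 0.5, "tx": 0.08, "ty": 0, "tz": 0, "ax": 0, "ay": 0, "az": 0}]'

```text
t: 14.72
eef_pos: [0.519, 0.0711, 0.2232]
ee_rot: [-0.054, 1.571, 2.756]
force: [-0.0, -0.3, -0.7]
width: 0.048
```

Run:
```python
from bl import *
T=where(); im=optics.grab_frame("scene")[:,:,::-1]
cv2.imwrite("pics/s13.png",cv2.resize(im[210:310,320:450],None,fx=6,fy=6,interpolation=cv2.INTER_CUBIC)); T=where()
```

```text
t 14.72 pos [0.519  0.0711 0.2232] jig [-0.0757  0.0003  0.2232] tip z 0.0452 F [-0.  -0.3 -0.7] F.u -0.25 w 0.048
 q [ 0.51  0.31 -0.54 -0.   -0.72 -0.84] xaxis [-0.  0. -1.] yaw_y -109.04
t 14.77 pos [0.5188 0.0708 0.2228] jig [-0.0759  0.0004  0.2228] tip z 0.0448 F [ 0.5  0.8 -1.7] F.u 0.91 w 0.0482
 q [ 0.51  0.31 -0.54 -0.   -0.72 -0.84] xaxis [-0.001 -0.    -1.   ] yaw_y -109.06
```

View pics/s13.png

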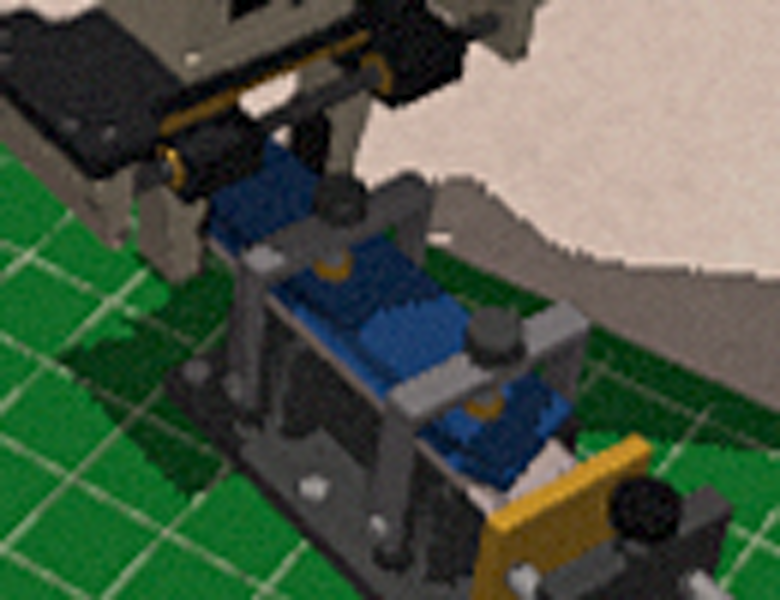

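Call:
play_rows --steps '[{"gripper": 0.5, "tx": 0.03, "ty": 0, "tz": 0, "ax": 0, "ay": 0, "az": 0}, {"gripper": 0.5, "tx": 0, "ty": 0, "tz": 0, "ax": 0, "ay": 0, "az": 0}]'

```text
t: 14.93
eef_pos: [0.519, 0.0708, 0.2225]
ee_rot: [0.786, 1.57, -2.688]
force: [0.4, -0.9, -0.8]
width: 0.0482
```

Call:
play_rows --steps '[{"gripper": 0.5, "tx": 0.03, "ty": 0, "tz": 0, "ax": 0, "ay": 0, "az": 0}, {"gripper": 0.5, "tx": 0, "ty": 0, "tz": 0, "ax": 0, "ay": 0, "az": 0}]'

```text
t: 15.1
eef_pos: [0.5191, 0.0709, 0.2219]
ee_rot: [-1.439, 1.571, 1.369]
force: [0.2, 0.2, -0.4]
width: 0.0484
```

Call:
play_rows --steps '[{"gripper": 0.5, "tx": 0.03, "ty": 0, "tz": 0, "ax": 0, "ay": 0, "az": 0}, {"gripper": 0.5, "tx": 0, "ty": 0, "tz": 0, "ax": 0, "ay": 0, "az": 0}]'

```text
t: 15.27
eef_pos: [0.5193, 0.071, 0.2213]
ee_rot: [-2.743, 1.57, 0.067]
force: [1.3, -0.8, -0.1]
width: 0.0481
```

Call:
play_rows --steps '[{"gripper": 0.5, "tx": 0.03, "ty": 0, "tz": 0, "ax": 0, "ay": 0, "az": 0}, {"gripper": 0.5, "tx": 0, "ty": 0, "tz": 0, "ax": 0, "ay": 0, "az": 0}]'

```text
t: 15.43
eef_pos: [0.5193, 0.071, 0.2209]
ee_rot: [-3.001, 1.57, -0.191]
force: [0.2, -2.1, 4.3]
width: 0.0481
```

Call:
play_rows --steps '[{"gripper": 0.5, "tx": 0.03, "ty": 0, "tz": 0, "ax": 0, "ay": 0, "az": 0}, {"gripper": 0.5, "tx": 0, "ty": 0, "tz": 0, "ax": 0, "ay": 0, "az": 0}]'

```text
t: 15.6
eef_pos: [0.5193, 0.0709, 0.2205]
ee_rot: [3.045, 1.57, -0.429]
force: [-2.4, -3.6, 9.2]
width: 0.0483
```

Call:
play_rows --steps '[{"gripper": 0.5, "tx": -0.04, "ty": 0, "tz": 0, "ax": 0, "ay": 0, "az": 0}, {"gripper": 0.5, "tx": 0, "ty": -0.08, "tz": 0, "ax": 0, "ay": 0, "az": 0}, {"gripper": 0.5, "tx": 0, "ty": -0.08, "tz": 0, "ax": 0, "ay": 0, "az": 0}, {"gripper": 0.5, "tx": 0, "ty": -0.08, "tz": 0, "ax": 0, "ay": 0, "az": 0}, {"gripper": 0.5, "tx": 0, "ty": 0, "tz": 0, "ax": 0, "ay": 0, "az": 0}]'

```text
t: 16.02
eef_pos: [0.5213, 0.0767, 0.221]
ee_rot: [2.019, 1.57, -1.455]
force: [0.5, -4.3, 6.9]
width: 0.0482
```

Run:
```python
from bl import *
T=where(); im=optics.grab_frame("scene")[:,:,::-1]
cv2.imwrite("pics/s14.png",cv2.resize(im[210:310,320:450],None,fx=6,fy=6,interpolation=cv2.INTER_CUBIC)); T=where()
```

```text
t 16.02 pos [0.5213 0.0767 0.221 ] jig [-0.0696 -0.      0.221 ] tip z 0.043 F [ 0.5 -4.3  6.9] F.u -3.9 w 0.0482
 q [ 0.52  0.32 -0.54  0.   -0.72 -0.85] xaxis [ 0.    -0.001 -1.   ] yaw_y -109.02
t 16.07 pos [0.5213 0.0767 0.221 ] jig [-0.0696 -0.      0.221 ] tip z 0.043 F [ 1.  -4.6  6.1] F.u -4.02 w 0.0483
 q [ 0.52  0.32 -0.54  0.   -0.72 -0.85] xaxis [ 0.    -0.001 -1.   ] yaw_y -109.02
```

View pics/s14.png

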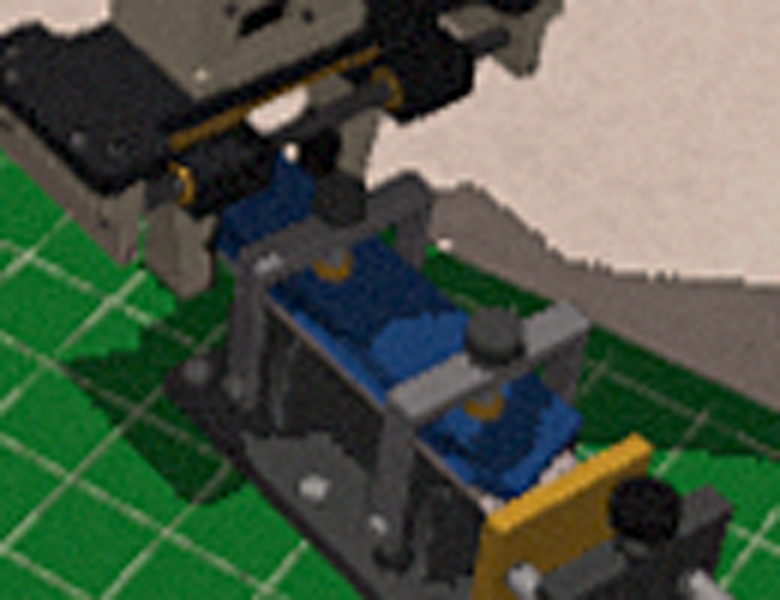

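Call:
play_rows --steps '[{"gripper": 0.65, "tx": 0, "ty": 0, "tz": 0, "ax": 0, "ay": 0, "az": 0}, {"gripper": 0.75, "tx": 0, "ty": 0, "tz": 0, "ax": 0, "ay": 0, "az": 0}, {"gripper": 0.8, "tx": 0, "ty": 0, "tz": 0, "ax": 0, "ay": 0, "az": 0}, {"gripper": 0.8, "tx": 0, "ty": 0, "tz": 0, "ax": 0, "ay": 0, "az": 0}]'

```text
t: 16.4
eef_pos: [0.5209, 0.077, 0.2204]
ee_rot: [0.264, 1.57, 3.073]
force: [-0.9, -0.2, -0.1]
width: 0.0671
```

Run:
```python
from bl import *
T=where(); im=optics.grab_frame("scene")[:,:,::-1]
cv2.imwrite("pics/s15.png",cv2.resize(im[210:310,320:450],None,fx=6,fy=6,interpolation=cv2.INTER_CUBIC))
im=optics.grab_frame("wrist")[:,:,::-1];cv2.imwrite("pics/w15.png",im)
```

```text
t 16.4 pos [0.5209 0.077  0.2204] jig [-0.0695  0.0004  0.2204] tip z 0.0424 F [-0.9 -0.2 -0.1] F.u -0.47 w 0.0671
 q [ 0.52  0.32 -0.54 -0.   -0.71 -0.85] xaxis [-0.  0. -1.] yaw_y -109.04
```

View pics/s15.png

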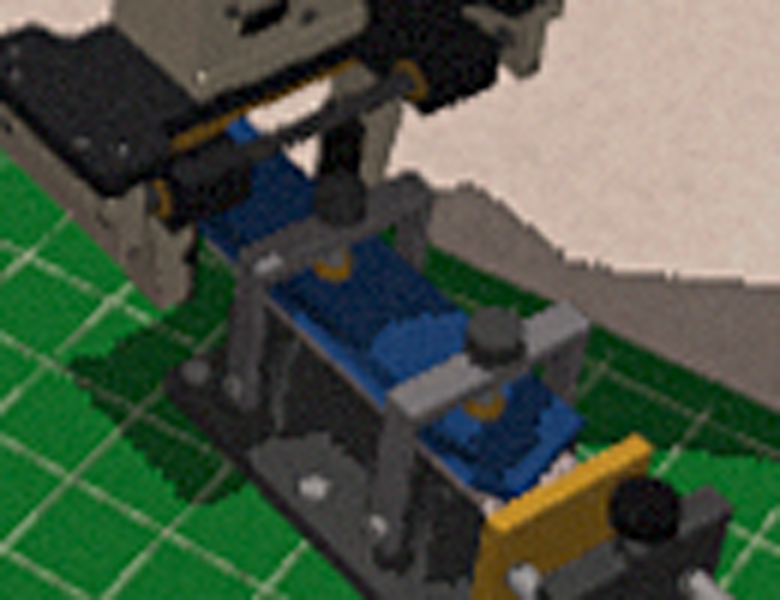

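View pics/w15.png

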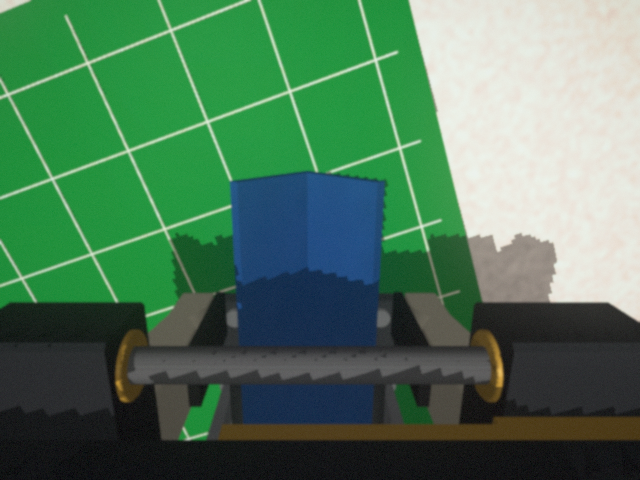

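Blue is released and lies level in the V. Its rear end shows at (308,172) in the wrist view, square and centred. Next I lift, go behind it and shut the fingers.

Call:
play_rows --steps '[{"gripper": 0.8, "tx": -0.3, "ty": 0, "tz": 0, "ax": 0, "ay": 0, "az": 0}, {"gripper": 0.8, "tx": -0.6, "ty": 0, "tz": 0, "ax": 0, "ay": 0, "az": 0}, {"gripper": 0.8, "tx": -0.8, "ty": 0, "tz": 0, "ax": 0, "ay": 0, "az": 0}, {"gripper": 0.8, "tx": -0.5, "ty": 0.2, "tz": 0, "ax": 0, "ay": 0, "az": 0}, {"gripper": 0, "tx": 0, "ty": 0.7, "tz": 0, "ax": 0, "ay": 0, "az": 0}, {"gripper": 0, "tx": 0, "ty": 0.8, "tz": 0, "ax": 0, "ay": 0, "az": 0}, {"gripper": 0, "tx": 0, "ty": 0.8, "tz": 0, "ax": 0, "ay": 0, "az": 0}, {"gripper": 0, "tx": 0, "ty": 0.8, "tz": 0, "ax": 0, "ay": 0, "az": 0}, {"gripper": 0, "tx": 0, "ty": 0.7, "tz": 0, "ax": 0, "ay": 0, "az": 0}, {"gripper": 0, "tx": 0, "ty": 0, "tz": 0, "ax": 0, "ay": 0, "az": 0}, {"gripper": 0, "tx": 0, "ty": 0, "tz": 0, "ax": 0, "ay": 0, "az": 0}]'

```text
t: 17.42
eef_pos: [0.4878, -0.0188, 0.2757]
ee_rot: [-0.124, 1.571, 2.684]
force: [-0.6, 0.2, -0.7]
width: 0.0294
```

Run:
```python
from bl import *
T=where(); im=optics.grab_frame("scene")[:,:,::-1]
cv2.imwrite("pics/s16.png",cv2.resize(im[200:310,320:450],None,fx=5.5,fy=5.5,interpolation=cv2.INTER_CUBIC))
im=optics.grab_frame("wrist")[:,:,::-1];cv2.imwrite("pics/w16.png",im)
T=where(); plan(T,pose(J(-.17,0,.214),RJ),3)
```

```text
t 17.42 pos [ 0.4878 -0.0188  0.2757] jig [-0.1708  0.0005  0.2757] tip z 0.0977 F [-0.6  0.2 -0.7] F.u 0.05 w 0.0294
 q [ 0.37  0.18 -0.56 -0.   -0.82 -0.7 ] xaxis [-0.  0. -1.] yaw_y -109.14
t 17.52 pos [ 0.4885 -0.0178  0.2758] jig [-1.696e-01  2.000e-04  2.758e-01] tip z 0.0978 F [ 0.2 -0.2  0.1] F.u -0.07 w 0.0211
 q [ 0.37  0.18 -0.56 -0.   -0.82 -0.7 ] xaxis [ 0.  0. -1.] yaw_y -109.06
[{"tx": 0.82, "ty": 0.01}, {"tx": 0.83}, {"tx": 0.82, "ty": 0.01, "tz": -0.01}]
end [ 0.4886 -0.0183  0.214 ] max 0.83
```

View pics/s16.png

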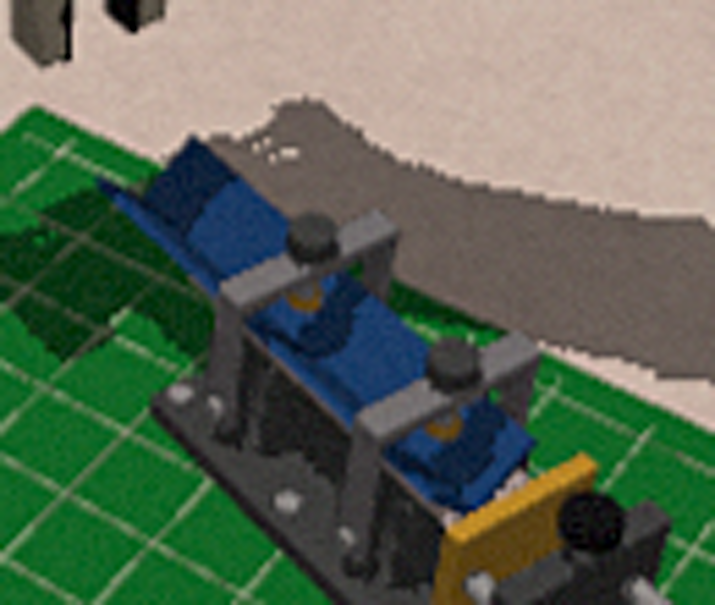

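Call:
play_rows --steps '[{"gripper": 0, "tx": 0.5, "ty": 0, "tz": 0, "ax": 0, "ay": 0, "az": 0}, {"gripper": 0, "tx": 0.8, "ty": 0, "tz": 0, "ax": 0, "ay": 0, "az": 0}, {"gripper": 0, "tx": 0.8, "ty": 0, "tz": 0, "ax": 0, "ay": 0, "az": 0}, {"gripper": 0, "tx": 0.37, "ty": 0, "tz": 0, "ax": 0, "ay": 0, "az": 0}, {"gripper": 0, "tx": 0, "ty": -0.3, "tz": 0, "ax": 0, "ay": 0, "az": 0}, {"gripper": 0, "tx": 0, "ty": -0.3, "tz": 0, "ax": 0, "ay": 0, "az": 0}, {"gripper": 0, "tx": 0, "ty": -0.3, "tz": 0, "ax": 0, "ay": 0, "az": 0}, {"gripper": 0, "tx": 0, "ty": -0.1, "tz": 0, "ax": 0, "ay": 0, "az": 0}, {"gripper": 0, "tx": 0, "ty": 0, "tz": 0, "ax": 0, "ay": 0, "az": 0}]'

```text
t: 18.27
eef_pos: [0.4974, 0.007, 0.2148]
ee_rot: [-2.468, 1.569, 0.342]
force: [-0.0, -0.0, 0.9]
width: 0.0001
```

Run:
```python
from bl import *
T=where(); im=optics.grab_frame("scene")[:,:,::-1]
cv2.imwrite("pics/s17.png",cv2.resize(im[200:310,320:450],None,fx=5.5,fy=5.5,interpolation=cv2.INTER_CUBIC));T=where()
```

```text
t 18.27 pos [0.4974 0.007  0.2148] jig [-1.433e-01 -1.000e-04  2.148e-01] tip z 0.0368 F [-0.  -0.   0.9] F.u -0.03 w 0.0001
 q [ 0.41  0.28 -0.61  0.   -0.67 -0.74] xaxis [ 0.002  0.001 -1.   ] yaw_y -108.96
t 18.32 pos [0.497  0.0066 0.2147] jig [-1.438e-01  1.000e-04  2.147e-01] tip z 0.0367 F [-0.1 -0.2  0.1] F.u -0.23 w 0.0007
 q [ 0.41  0.28 -0.61  0.   -0.67 -0.74] xaxis [ 0.001  0.001 -1.   ] yaw_y -108.98
```

View pics/s17.png

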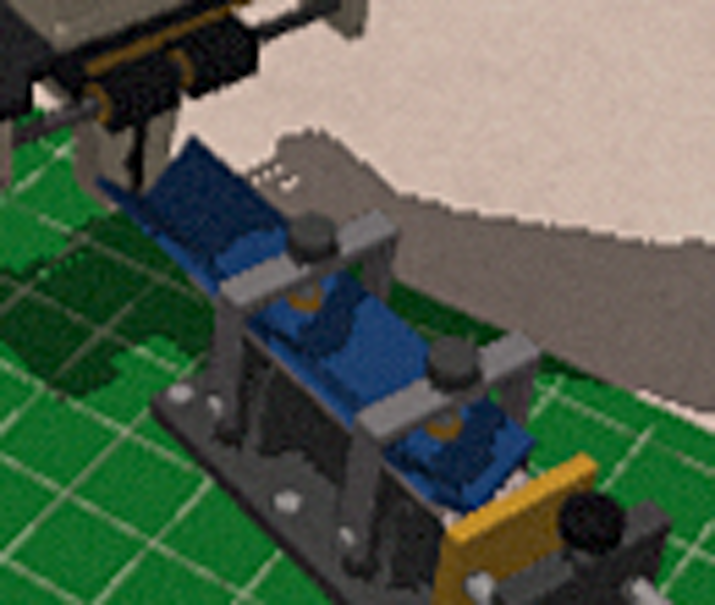

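Call:
play_rows --steps '[{"gripper": 0, "tx": 0, "ty": -0.08, "tz": 0, "ax": 0, "ay": 0, "az": 0}, {"gripper": 0, "tx": 0, "ty": -0.08, "tz": 0, "ax": 0, "ay": 0, "az": 0}, {"gripper": 0, "tx": 0, "ty": -0.08, "tz": 0, "ax": 0, "ay": 0, "az": 0}, {"gripper": 0, "tx": 0, "ty": -0.08, "tz": 0, "ax": 0, "ay": 0, "az": 0}, {"gripper": 0, "tx": 0, "ty": -0.08, "tz": 0, "ax": 0, "ay": 0, "az": 0}, {"gripper": 0, "tx": 0, "ty": -0.08, "tz": 0, "ax": 0, "ay": 0, "az": 0}, {"gripper": 0, "tx": 0, "ty": -0.08, "tz": 0, "ax": 0, "ay": 0, "az": 0}]'

```text
t: 18.9
eef_pos: [0.5012, 0.0191, 0.2139]
ee_rot: [1.087, 1.57, -2.387]
force: [0.4, -2.3, 1.4]
width: 0.0006
```

Call:
play_rows --steps '[{"gripper": 0, "tx": 0, "ty": -0.04, "tz": 0, "ax": 0, "ay": 0, "az": 0}, {"gripper": 0, "tx": 0, "ty": -0.04, "tz": 0, "ax": 0, "ay": 0, "az": 0}]'

```text
t: 19.07
eef_pos: [0.5018, 0.0211, 0.2139]
ee_rot: [0.945, 1.571, -2.529]
force: [-0.1, -1.5, 1.8]
width: 0.0006
```

Call:
play_rows --steps '[{"gripper": 0, "tx": 0, "ty": -0.04, "tz": 0, "ax": 0, "ay": 0, "az": 0}, {"gripper": 0, "tx": 0, "ty": -0.04, "tz": 0, "ax": 0, "ay": 0, "az": 0}]'

```text
t: 19.23
eef_pos: [0.5025, 0.0229, 0.2139]
ee_rot: [1.087, 1.571, -2.387]
force: [0.1, -1.4, 1.3]
width: 0.0003
```

Run:
```python
from bl import *
T=where(); optics.grab_frame("top"); where()
```

```text
t 19.23 pos [0.5025 0.0229 0.2139] jig [-1.266e-01  2.000e-04  2.139e-01] tip z 0.0359 F [ 0.1 -1.4  1.3] F.u -1.27 w 0.0003
 q [ 0.44  0.29 -0.6   0.   -0.68 -0.77] xaxis [-0. -0. -1.] yaw_y -109.04
t 19.28 pos [0.5025 0.0231 0.2139] jig [-1.264e-01  2.000e-04  2.139e-01] tip z 0.0359 F [-1.3 -2.   1.7] F.u -2.31 w 0.0006
 q [ 0.44  0.29 -0.6   0.   -0.68 -0.77] xaxis [-0. -0. -1.] yaw_y -109.04
```

Pushing with about 1.5 N of sliding friction; stop expected at about −0.124.

Call:
play_rows --steps '[{"gripper": 0, "tx": 0, "ty": -0.04, "tz": 0, "ax": 0, "ay": 0, "az": 0}, {"gripper": 0, "tx": 0, "ty": -0.04, "tz": 0, "ax": 0, "ay": 0, "az": 0}]'

```text
t: 19.45
eef_pos: [0.5031, 0.0248, 0.2139]
ee_rot: [0.112, 1.571, 2.922]
force: [0.4, -1.5, 0.9]
width: 0.0006
```

Call:
play_rows --steps '[{"gripper": 0, "tx": 0, "ty": -0.04, "tz": 0, "ax": 0, "ay": 0, "az": 0}, {"gripper": 0, "tx": 0, "ty": 0, "tz": 0, "ax": 0, "ay": 0, "az": 0}]'

```text
t: 19.62
eef_pos: [0.5033, 0.0253, 0.2139]
ee_rot: [1.236, 1.569, -2.237]
force: [-0.5, -7.0, 3.2]
width: 0.0002
```

Run:
```python
from bl import *
T=where(); im=optics.grab_frame("scene")[:,:,::-1]
cv2.imwrite("pics/s18.png",cv2.resize(im[200:310,320:450],None,fx=5.5,fy=5.5,interpolation=cv2.INTER_CUBIC));
im=optics.grab_frame("top")[:,:,::-1]
cv2.imwrite("pics/t18.png",cv2.resize(im[205:305,145:295],None,fx=5,fy=5,interpolation=cv2.INTER_CUBIC)); T=where()
```

```text
t 19.62 pos [0.5033 0.0253 0.2139] jig [-1.241e-01  2.000e-04  2.139e-01] tip z 0.0359 F [-0.5 -7.   3.2] F.u -6.78 w 0.0002
 q [ 0.44  0.29 -0.6   0.   -0.68 -0.77] xaxis [-0.001 -0.001 -1.   ] yaw_y -109.03
t 19.72 pos [0.5033 0.0253 0.2139] jig [-1.241e-01  2.000e-04  2.139e-01] tip z 0.0359 F [ 0.2 -6.7  1.6] F.u -6.29 w 0.0005
 q [ 0.44  0.29 -0.6   0.   -0.68 -0.77] xaxis [-0.001 -0.001 -1.   ] yaw_y -109.04
```

View pics/s18.png

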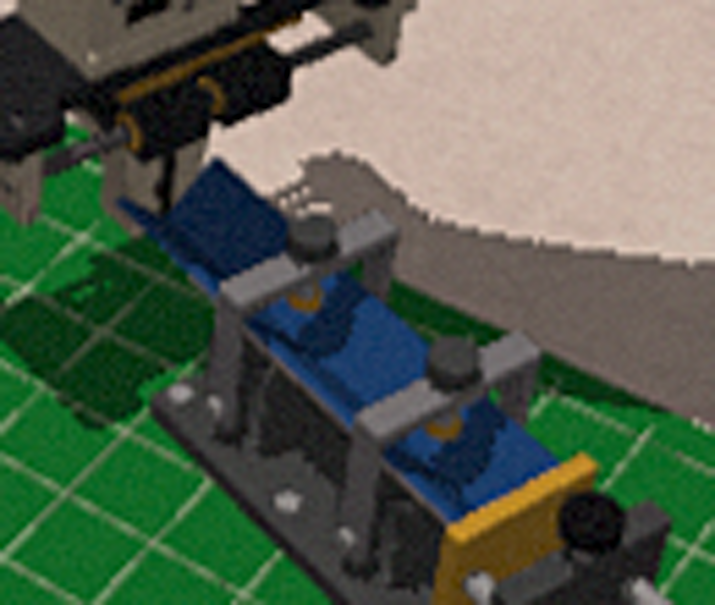

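View pics/t18.png

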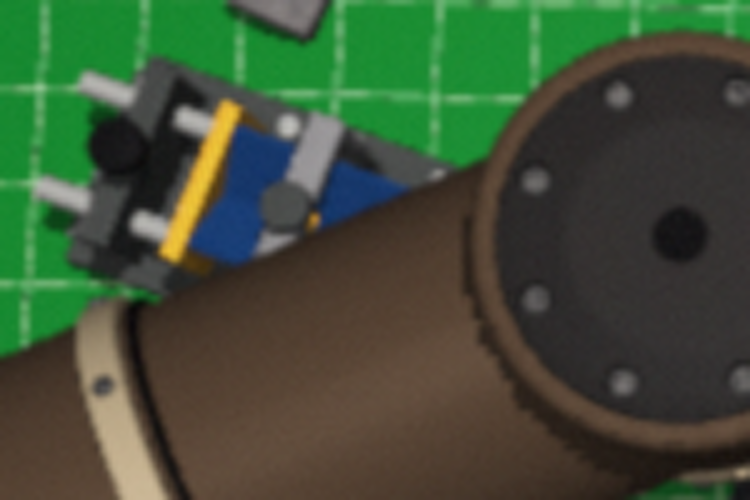

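Blue's front end meets the brass plate at (450,520)–(555,460) in the scene crop, with a steady 6.5 N push. Now I back off gently and clear the view.

Call:
play_rows --steps '[{"gripper": 0, "tx": 0, "ty": 0.04, "tz": 0, "ax": 0, "ay": 0, "az": 0}, {"gripper": 0, "tx": 0, "ty": 0.1, "tz": 0, "ax": 0, "ay": 0, "az": 0}, {"gripper": 0, "tx": 0, "ty": 0.3, "tz": 0, "ax": 0, "ay": 0, "az": 0}, {"gripper": 0, "tx": 0, "ty": 0.6, "tz": 0, "ax": 0, "ay": 0, "az": 0}, {"gripper": 0, "tx": 0, "ty": 0.8, "tz": 0, "ax": 0, "ay": 0, "az": 0}, {"gripper": 0, "tx": -0.5, "ty": 0.3, "tz": 0, "ax": 0, "ay": 0, "az": 0}, {"gripper": 0, "tx": -0.8, "ty": 0, "tz": -0.4, "ax": 0, "ay": 0, "az": 0}, {"gripper": 0, "tx": -0.9, "ty": 0, "tz": -0.4, "ax": 0, "ay": 0, "az": 0}, {"gripper": 0, "tx": -0.9, "ty": 0, "tz": 0, "ax": 0, "ay": 0, "az": 0}, {"gripper": 0, "tx": -0.9, "ty": 0, "tz": 0, "ax": 0, "ay": 0, "az": 0}, {"gripper": 0, "tx": -0.5, "ty": 0.5, "tz": 0, "ax": 0, "ay": 0, "az": 0}, {"gripper": 0, "tx": 0, "ty": 0.8, "tz": 0, "ax": 0, "ay": 0, "az": 0}, {"gripper": 0, "tx": 0, "ty": 0.9, "tz": 0, "ax": 0, "ay": 0, "az": 0}, {"gripper": 0, "tx": 0, "ty": 0.9, "tz": 0, "ax": 0, "ay": 0, "az": 0}, {"gripper": 0, "tx": 0, "ty": 0.5, "tz": 0, "ax": 0, "ay": 0, "az": 0}, {"gripper": 0, "tx": 0, "ty": 0, "tz": 0, "ax": 0, "ay": 0, "az": 0}]'

```text
t: 21.05
eef_pos: [0.474, -0.1187, 0.3263]
ee_rot: [-0.061, 1.57, 2.746]
force: [-0.6, 1.1, -0.8]
width: 0.0005
```

Run:
```python
from bl import *
T=where(); im=optics.grab_frame("scene")[:,:,::-1]
X=.086
def box(cs,x0,x1,zc):
    segs=[];P=lambda a,b,l:J(l,a,zc+b)
    for i in range(6):
        a=cs[i];b=cs[(i+1)%6]; segs+= [(P(*a,x0),P(*b,x0)),(P(*a,x1),P(*b,x1)),(P(*a,x0),P(*a,x1))]
    return segs
def L(leg): s=leg*.7071; return [(-s,s),(0,0),(s,s),(s-.0028,s+.0028),(0,.0057),(-s+.0028,s+.0028)]
B=box(L(.036),X-.2,X,.0377); S=box(L(.028),X-.16,X,.032)
cv2.imwrite("pics/s19r.png",cv2.resize(im[200:310,320:450],None,fx=6,fy=5.4,interpolation=cv2.INTER_CUBIC))
a=draw(im,"scene",B,(200,300,320,450),6); cv2.imwrite("pics/s19.png",draw(im,"scene",S,(200,300,320,450),6,col=(0,0,255)) )
cv2.imwrite("pics/s19b.png",a)
im=optics.grab_frame("top")[:,:,::-1]
cv2.imwrite("pics/t19.png",draw(im,"top",B,(205,305,145,295),5)); cv2.imwrite("pics/t19f.png",im)
for n in("scene","top"):
    pass
print(proj("top",J(X-.1,0,.0517)),proj("scene",J(X-.1,0,.0517)),[ (k,n,finder.pinpoint(k,n)[:1]) for n in("scene","top") for k in("blue_mid",)])
where()
```

```text
t 21.05 pos [ 0.474  -0.1187  0.3263] jig [-0.2697 -0.0191  0.3263] tip z 0.1483 F [-0.6  1.1 -0.8] F.u 0.88 w 0.0005
 q [ 0.16  0.12 -0.5  -0.   -0.95 -0.49] xaxis [-0.  0. -1.] yaw_y -109.18
[[237.6222885  261.09067849]] [[378.48132026 262.62167986]] [('blue_mid', 'scene', [{'location': [263.6, 376.3], 'confidence': 0.71}]), ('blue_mid', 'top', [{'location': [261.3, 236.1], 'confidence': 0.89}])]
t 21.25 pos [ 0.4756 -0.1163  0.3264] jig [-0.267  -0.0198  0.3264] tip z 0.1484 F [ 0.1 -0.2  0.2] F.u -0.18 w 0.0004
 q [ 0.16  0.12 -0.5  -0.   -0.95 -0.49] xaxis [ 0.  0. -1.] yaw_y -109.05
```

View pics/s19b.png

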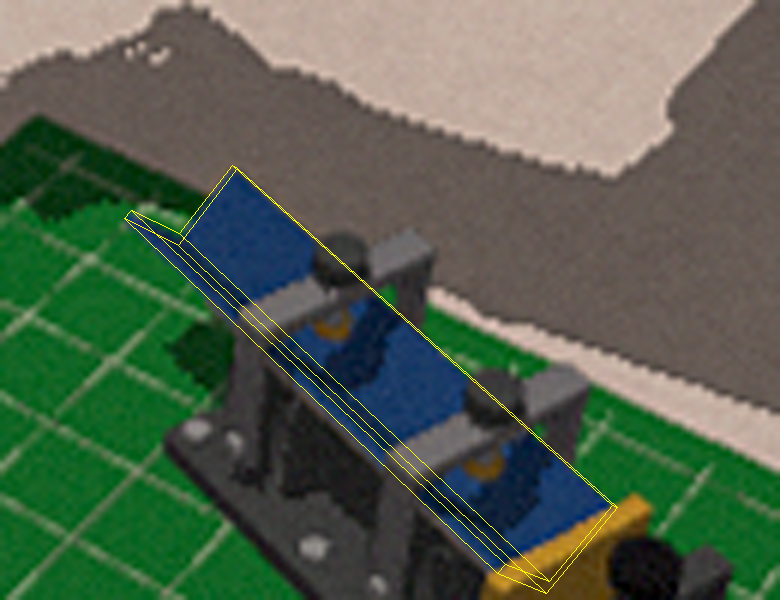

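View pics/s19.png

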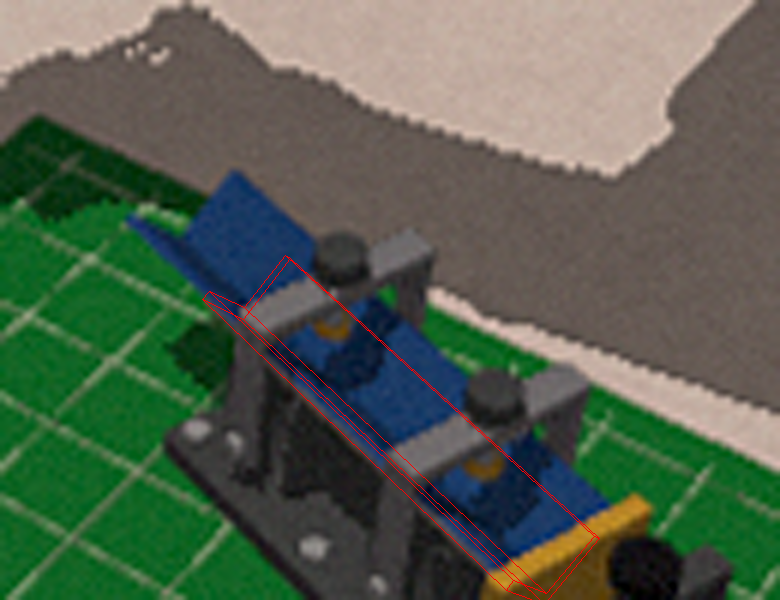

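View pics/t19.png

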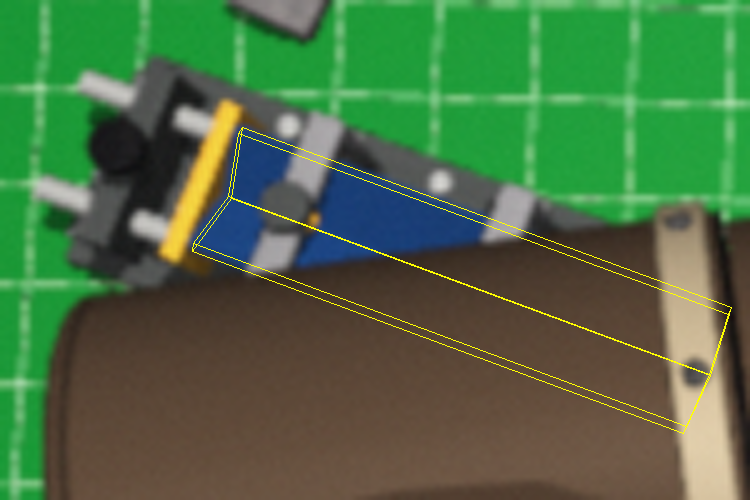

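View pics/t19f.png

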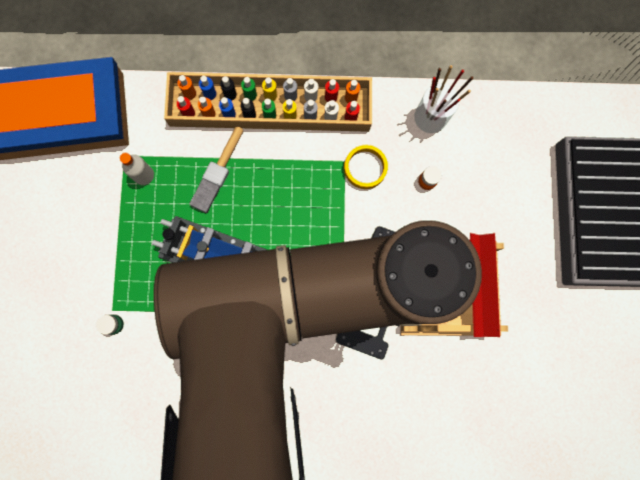

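Run:
```python
from bl import *
im=optics.grab_frame("scene")[:,:,::-1]
cv2.imwrite("pics/s20.png",cv2.resize(im[225:275,335:385],None,fx=12,fy=12,interpolation=cv2.INTER_CUBIC))
for x in (-.079,-.074,-.069): print(x,(proj("scene",J(x,-.0198,.0518))[0]-[335,225]+.5)*12)
```

```text
-0.079 [207.86183787 283.35272361]
-0.074 [224.77119955 299.52117709]
-0.069 [241.79314007 315.79727659]
```

View pics/s20.png

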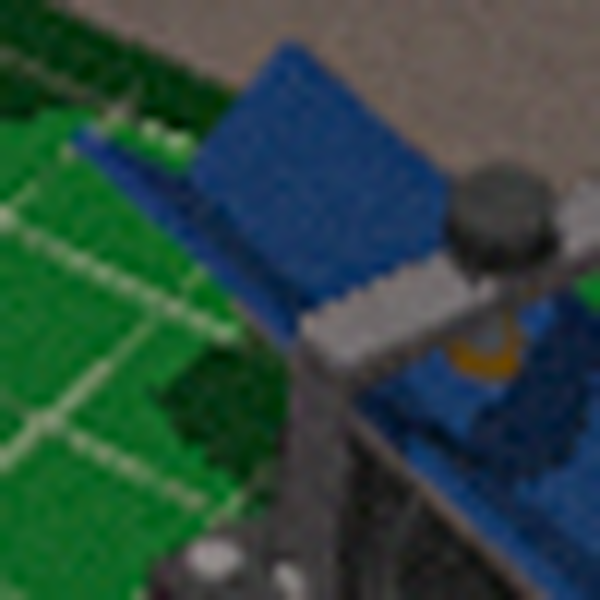

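```bash
python3 -c "
from station import job_done
print(job_done())"
```

```text
the job is handed in; nothing more can be done
None
```

The job is handed in at about 21 s of the 62 s allowed, with both angles at the stop. No verdict was reported.

- **Short angle:** I pushed it with shut fingers until it bore on the brass plate at about 4 N, steady over three readings. Contact came where the pictures had put the plate, about 86 mm ahead of the jig's origin.
- **Blue angle:** I gripped it across its leg edges about 42 mm behind its middle and fed it under both clamps about 6 mm high. I then lowered it into the short angle and let go with its middle over the rear V-block. Finally I pushed it from its rear end onto the stop at about 6.5 N, of which about 1.5 N was sliding friction.

**Last checks:**
- **Blue:** in the scene and top views it lies within about 1 pixel of where a fully nested angle at the stop should be. The network's blue-middle point fell within about 2 pixels in the scene view. In the top view it was about 1.5 and 0.2 pixels off.
- **Short:** its rear end shows at about −71 to −74 mm along the jig, against −74 mm expected at the stop. That reading is only good to about 2 mm, because blue hides most of it.
- **Bench:** in the last top view, which the arm partly blocked, red, the tape, the bottle, both jars and the brush had not visibly moved. The robot stood clear with its fingers shut.

**Disagreements:** the gripper read 48 mm on blue's edges, where 51 mm was expected, but the hold was firm and straight. My first two move calls were refused because rows left out some of the numbers; nothing moved.

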